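# Open the sanitiser can in its drip cradle

## Task

Carry the small grey jerrycan by its handle, never by its cap, and set it upright inside the steel drip cradle, then let go of it. With the can standing there, take its black cap, push it down against the spring and turn it anticlockwise past the safety stop to the end of its turn, and leave it popped up. Leave the other things on the bench where they are.

Things in the scene. Friction and masses are not known exactly. Their poses are not given: they have to be found in the camera images.
- can: closed grey plastic jerrycan, loose, 0.35 to 0.65 kg: box body 170 long (own x) x 80 wide (own y) x 100 high. Origin: centre of its underside, z up. The cap stands on its top at own x = +55, the carrying handle at its other half (x -77 to -2). The centre of mass lies near x = -20, z = 55.
- can_handle (a point): middle of the can's handle bar, 141 above the can's underside (own x -40). The bar runs along the can's x: 75 long, 18 wide (y), 18 high (z 132 to 150), on a 12 mm leg at each end; open below, the can's top is at z 100. Axes as the can's.
- cradle: steel drip cradle fixed to the bench: open tray 192 (own x) x 102 (own y) x 26 high, walls 6 thick, so inside 180 x 90: the can fits with 5 mm to spare on each side, its long side along the cradle's long side, either way round. Origin: centre of its underside, z up. Its walls keep the can from turning with the cap.
- cradle_in (a point): centre of the cradle's inner floor, 6 above the bench, where the can's underside centre goes. Axes as the cradle's.
- cap: black cap of the can: disc of 60 diameter with a grip bar across its top. At rest and locked the disc is 112 to 138 and the bar 138 to 168 above the can's underside. Origin on the cap's turning axis, 100 above the can's underside when locked; z up; it moves with the cap.
- cap_bar (a point): middle of the cap's grip bar, on the turning axis, 153 above the can's underside when locked. Its x runs along the bar: the bar is 56 long (x), 14 thick (y), 30 high; top 15 above this point. Locked (cap_turn 0) the bar stands 0.7 rad clockwise (from above) of the can's x axis, at the end of the turn 0.7 rad anticlockwise of it.
- cap_turn (a joint): turn of the cap on the can, rad, growing anticlockwise from above: about 0 to 0.12 at the start (locked), blocked by the safety stop at about 0.28 unless the cap is pushed down, free of the stop beyond about 0.95, end of the turn 1.4. Little friction; the stop holds some 1.5 N m and must not be forced.
- cap_press (a joint): height of the cap, m, positive = pushed down: about 0 locked, 0.009 fully down, -0.010 popped up. A spring lifts it: about 9 N at 0, 12 N fully down. It must be more than 0.006 down while turning past the stop; past the stop the spring pops it up to -0.010.
- tin: bystander: empty dark steel loaf tin, 90 x 200 x 70 high, loose; origin under its centre
- spray: bystander: white bottle, 68 diameter, 190 high, loose; origin under its centre
- scraper: bystander: spatula with a wooden handle, 240 long, lying flat; origin under its middle, x along it
There are look-alikes about, which are no part of the job. Of the things that look like the can, the smallest one is meant. What is shaped like the cradle but brown is not meant.

How it is judged:
On the way, in this order (a step that is already met when the one before it is completed fails the run):
1. the can stands in the cradle, let go, its cap still locked (horizontal distance between can and cradle_in below 0.015 m and z of can in the frame of cradle_in below 0.005 m and angle between can's own z axis and vertical below 0.06 rad and angle between the x axis of can and the x axis of cradle, either way round below 0.15 rad and contact force between the fingers and can below 0.1 N and value of joint cap_turn below 0.35 rad), for 0.2 s.
2. the cap is pushed down and being turned under the safety stop, with the can in the cradle (horizontal distance between can and cradle_in below 0.015 m and z of can in the frame of cradle_in below 0.005 m and angle between can's own z axis and vertical below 0.06 rad and angle between the x axis of can and the x axis of cradle, either way round below 0.15 rad and value of joint cap_press above 0.0045 m and value of joint cap_turn above 0.45 rad), for 0.02 s.
At the end, for the whole second after the job is handed in: The can stands at rest in the cradle (within 15 mm of its centre, on its floor within 5 mm, upright within 0.06 rad, along it within 0.15 rad); the cap is turned past 1.1 rad of 1.4 and popped up by more than 6 mm (horizontal distance between can and cradle_in below 0.015 m and z of can in the frame of cradle_in below 0.005 m and angle between can's own z axis and vertical below 0.06 rad and angle between the x axis of can and the x axis of cradle, either way round below 0.15 rad and value of joint cap_turn above 1.1 rad and value of joint cap_press below -0.006 m and linear speed of can below 0.02 m/s and angular speed of can below 0.1 rad/s); the robot touches nothing.
It fails at once if the cap is gripped while the can is not standing in the cradle (contact force between the fingers and cap above 2 N and (horizontal distance between can and cradle_in above 0.03 m or z of can in the frame of cradle_in above 0.015 m)).
It fails at once if a bystander is moved by more than 25 mm (distance of any of tin, spray, scraper from where it was at the start of the episode above 0.025 m).
It also fails if it takes over 61 s, if anything falls off the work surface, if the arm or the gripper's body presses on something with over 40 N, if the wrist force passes 120 N, or if a joint passes its speed limit or range.

## Robot

A 6-joint arm with a two-finger parallel gripper is mounted at the origin on the work surface. World frame = base frame: x ahead of the robot, y to its left, z up, the work surface at z = 0. Lengths are in m, angles in rad, forces in N, time in s.
With the tool pointing down it reaches from about 0.35 to 0.775 m from the base axis. Payload 5.5 kg.
Tool frame: the origin (TCP) lies on the centre line of the jaws, within the pads' length; the fingertips stand 17 mm ahead of it and the grasp point (between the pads) lies 2 mm behind it; z points along the fingers, y is the direction in which the jaws open and shut (so a half turn about z gives the same grasp; the last joint's range is limited). The gripper opens to 85 mm and grips with 20 to 120 N. Pads are 22 mm wide; open, the fingers measure 114 mm over their backs; the gripper's body (76 mm by 85 mm) begins 54 mm behind the grasp point. The pads swing forward as they close: fully open they stand 13 mm farther back than shut.
Start: joints at [1.05, 0.313, 0.046, 1.304, 0, 1.431], TCP at [0.214, 0.534, 0.248] pointing down, gripper open.
Joint ranges: [-2.76, 2.76], [-0.86, 1.69], [-1.03, 1.26], [-2.2, 2.34], [-1.47, 1.5], [-3.14, 3.14]. Speed limits (rad/s): [2.57, 2.57, 3.14, 3.14, 3.14, 3.14].

## Interface

Orientations are given as a unit quaternion [w, x, y, z].
In Python, from workcell import env gives the robot as it stands.
- The arm moves only by the tool servo_tool, never from a script. Its argument "increments" is a list of rows, each an object of numbers: "claw": the closure, from 0 (fully open) to 1 (shut); "x", "y", "z": the shift along the world's x, y, z in units of 25 mm (1.0 is 25 mm); "ax", "ay", "az": the turn, a rotation vector about the world's x, y, z in units of 8 degrees (1.0 is 8 degrees). A call has 1 to 5 rows; each row shifts and turns the commanded pose from where the row before left it; what a row does not reach is not made up. A row lasts 1/10 s, in which the tool goes at most 50 mm and 8.59 degrees, less where a joint would pass 70% of its speed; a pose out of reach is approached as far as the arm can. A call is refused whole if a number of a shift passes 1 or a number of a turn 1, either way. A call with a gripper value outside its range is refused whole. The fingers move at their own pace and stop on an object; "newtons" is the grip in N (left out, the last holds). Time passes only in rows, so rows that do not move let the fingers close. It gives the time, the measured TCP pose, the force and the opening at its end, in the units of the state.
- env.get_state(): the state, without advancing time (a new reading comes with each control period).
- env.read_camera(name): name is "scene" or "side" or "wrist"; returns the picture (480x640x3 uint8, red, green, blue); there is no depth.
- env.calibration(name): a dict with "K" (3x3 intrinsics, pixels), "world_to_cam" (4x4, takes a point from world to camera coordinates). Camera axes: x right, y down, z forward; pixel columns grow to the right and rows downward; lengths in m; the calibration is good to about 2 mm. The wrist camera is an equidistant fisheye: a pixel r from the principal point sees the ray r / f radians off the axis. A picture is of the moment at which its call begins: read the wrist's pose just before it. calibration takes no time and is no camera call; for the wrist camera it gives the pose at the moment of the call.
- env.hand_in(): hands the job in, once; it reports no verdict.
The state is a dict: "clock": time; "joint_pos": joint angles; "qvel": joint speeds; "tau": joint torques, N m; "tcp_pos": TCP position; "orientation": TCP orientation; "wrist_force": force on the tool from outside, world axes, zero at the start; "ft_torque": the same for the moment, N m; "finger_gap": finger opening in m.
Only numpy, scipy, OpenCV 4.12 (cv2) and the standard library are available. Lean on these libraries where they do the work, as an engineer would, in place of code of your own. Each camera call takes 0.05 s, during which the arm holds its last target.

## Working session

There is one attempt and no reset: what is moved stays moved. The work goes in short steps, Python scripts to look and compute and a tool call to move; the robot and the scene stay as the last step left them, time stands still between calls to the robot, and variables do not carry over. Pictures are saved under pics/ and viewed, and the job is handed in when it is done.

Besides the shell and the picture viewer there is one more tool, called after "Request:" by a JSON object that holds its "name" and its "arguments", one argument or row to a line. servo_tool: Moves the arm, as the interface text tells. Its arguments: {"type":"object","properties":{"increments":{"type":"array"},"newtons":{"type":"number"}},"required":["increments"]}

```bash
mkdir -p pics; ls; cat > h.py <<'E'
import numpy as np, cv2
from workcell import env
def snap(n,f):
    c=env.calibration(n); im=env.read_camera(n); cv2.imwrite('pics/'+f,im[:,:,::-1]); np.savez('pics/'+f+'.npz',K=c['K'],T=c['world_to_cam']); return im,c
E
python3 - <<'E'
from h import *
s=env.get_state(); print(s)
for n in['scene','side','wrist']:
    im,c=snap(n,n+'0.png'); print(n,c)
E
```

```text
pics
{'clock': 0.0, 'joint_pos': array([1.05040688e+00, 3.14008983e-01, 4.49780365e-02, 1.30360093e+00,
       4.87477859e-06, 1.43122539e+00]), 'qvel': array([ 3.26820081e-05,  4.01670150e-04, -1.73550611e-04,  1.46935323e-04,
        2.29987377e-04,  6.55678615e-04]), 'tau': array([-7.47812119e-04, -4.80627322e+01,  2.98534244e+01,  1.91447436e-02,
       -1.25901861e-04,  3.86108681e-06]), 'tcp_pos': array([0.21346697, 0.53338929, 0.24740358]), 'orientation': array([-2.99686496e-04,  1.89260692e-01,  9.81926448e-01, -8.67467846e-04]), 'wrist_force': array([-0.28009015, -0.23342713, -0.1016126 ]), 'ft_torque': array([-0.04910167, -0.01093419, -0.01229059]), 'finger_gap': 0.08540056431876376}
scene {'K': array([[453.86928106,   0.        , 320.57655039],
       [  0.        , 453.86928106, 229.5790352 ],
       [  0.        ,   0.        ,   1.        ]]), 'world_to_cam': array([[-0.7430899 ,  0.66910185,  0.01095978,  0.380175  ],
       [ 0.54068034,  0.60995702, -0.57932478, -0.20796282],
       [-0.39431227, -0.42456466, -0.81502312,  1.47318861],
       [ 0.        ,  0.       
[... 188 characters left out ...]
     ]]), 'world_to_cam': array([[ 0.85151712, -0.52418942,  0.01200245, -0.45224471],
       [-0.35061556, -0.58627779, -0.73030615,  0.27827409],
       [ 0.38985552,  0.61765994, -0.68301454,  1.03953403],
       [ 0.        ,  0.        ,  0.        ,  1.        ]])}
wrist {'K': array([[371.64829954,   0.        , 317.50059787],
       [  0.        , 371.64829954, 238.39403605],
       [  0.        ,   0.        ,   1.        ]]), 'world_to_cam': array([[ 0.37203315,  0.9282184 , -0.0013929 , -0.57291807],
       [ 0.89267117, -0.35737358,  0.27463123, -0.03656114],
       [ 0.25441997, -0.10341532, -0.96154862,  0.3792171 ],
       [ 0.        ,  0.        ,  0.        ,  1.        ]])}
```

View pics/scene0.png

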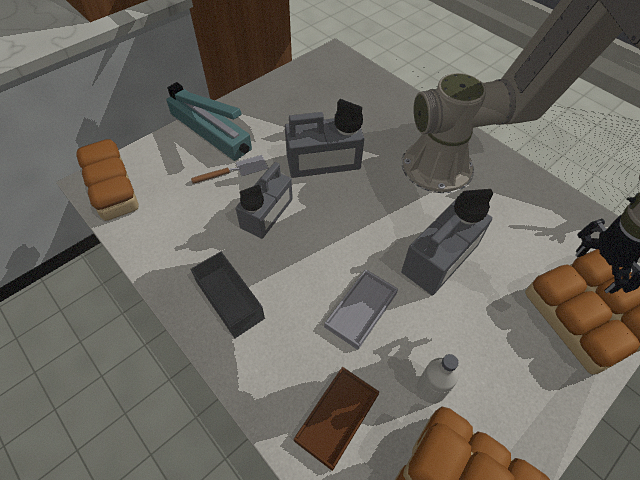

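View pics/side0.png

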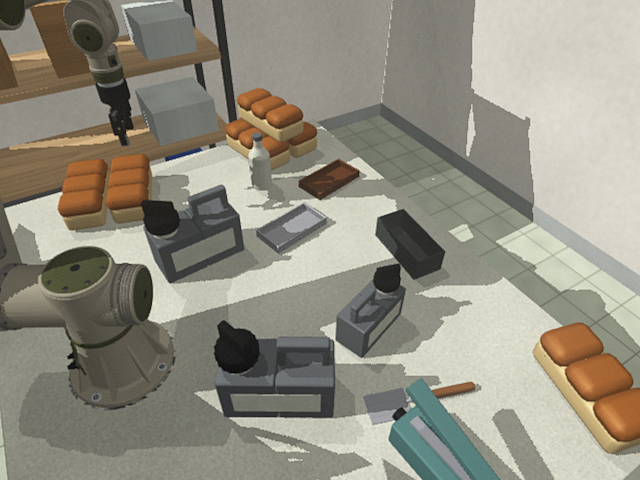

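View pics/wrist0.png

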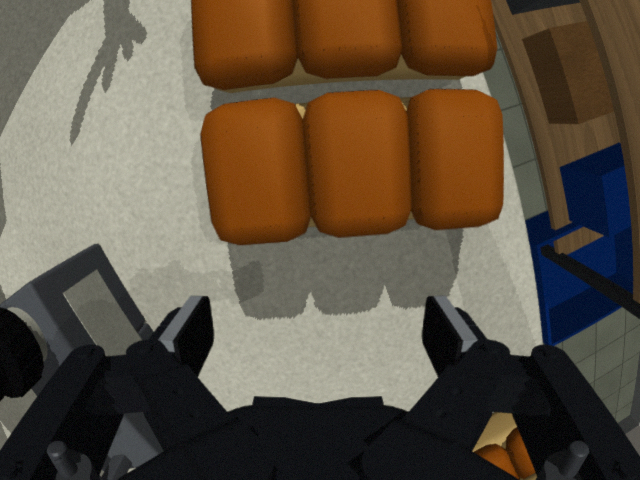

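Cans in the scene view are at (265,203), (325,145) and (450,240). The one at (265,203), which is (372,315) in the side view, is clearly the smallest, so I choose it. For trays, the steel one at (360,308) is the cradle. The brown one at (337,418) is the decoy, and the dark one at (227,292) is the tin. Next I check the choices in close crops.

```bash
python3 - <<'E'
import cv2,numpy as np
a=cv2.imread('pics/scene0.png');b=cv2.imread('pics/side0.png')
def crop(im,x,y,w,h,k): return cv2.resize(im[y:y+h,x:x+w],None,fx=k,fy=k,interpolation=cv2.INTER_CUBIC)
t=np.hstack([crop(a,225,155,80,90,5),crop(b,325,255,80,105,5)[:450]])
cv2.imwrite('pics/c1.png',t)
t=np.hstack([crop(a,315,260,90,95,4.4),crop(b,250,195,86,60,4.4).copy() if 0 else cv2.copyMakeBorder(crop(b,250,195,86,60,4.4),0,418-264,0,0,cv2.BORDER_CONSTANT)])
cv2.imwrite('pics/c2.png',t);print(t.shape)
E
```

```text
(418, 774, 3)
```

View pics/c1.png

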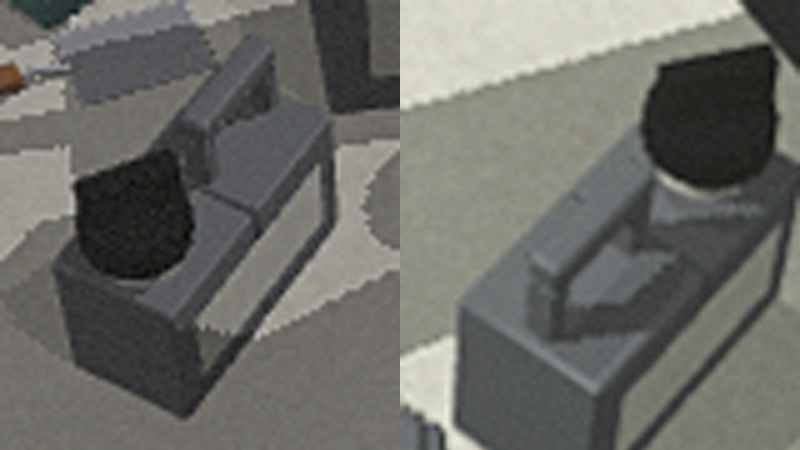

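View pics/c2.png

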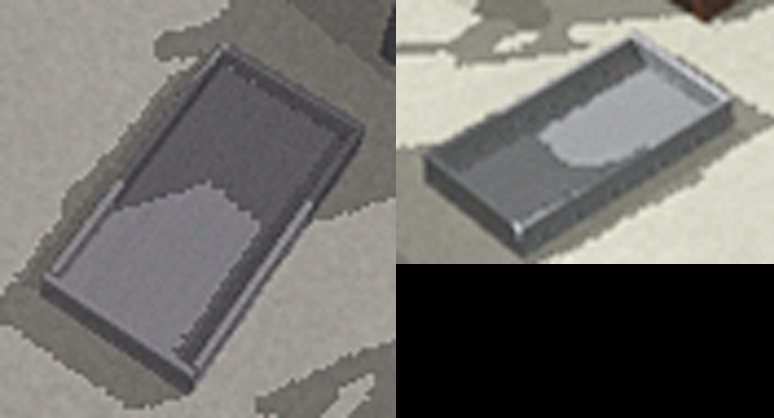

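```bash
cat >> h.py <<'E'
def ray(K,T,p,fish=False):
    R=T[:3,:3];t=T[:3,3];o=-R.T@t
    x=(np.array(p)-[K[0,2],K[1,2]])/[K[0,0],K[1,1]]
    if fish:
        r=np.hypot(*x); d=np.array([*(x/r*np.sin(r)),np.cos(r)])
    else: d=np.array([*x,1.])
    d=R.T@d; return o,d/np.linalg.norm(d)
def onz(v,p,z,fish=False):
    c=np.load(v) if isinstance(v,str) else v
    o,d=ray(c['K'],c['T'],p,fish); return o+d*(z-o[2])/d[2]
def tri(rs):
    A=sum(np.eye(3)-np.outer(d,d) for o,d in rs); b=sum((np.eye(3)-np.outer(d,d))@o for o,d in rs)
    X=np.linalg.solve(A,b); return X, max(np.linalg.norm((np.eye(3)-np.outer(d,d))@(X-o)) for o,d in rs)
S=lambda f:np.load('pics/%s.npz'%f)
E
python3 - <<'E'
from h import *
np.set_printoptions(precision=4,suppress=True)
a=S('scene0.png');b=S('side0.png')
f=lambda p:(225+p[0]/5,155+p[1]/5); g=lambda p:(325+(p[0]-400)/5,255+p[1]/5)
for p in[(55,262),(180,322),(330,122)]:print('can sc',onz(a,f(p),.1))
for p in[(460,308),(600,390),(795,165)]:print('can sd',onz(b,g(p),.1))
f4=lambda p:(315+p[0]/4.4,260+p[1]/4.4); g4=lambda p:(250+(p[0]-396)/4.4,195+p[1]/4.4)
P=[(222,45),(362,132),(193,375),(45,282)];Q=[(520,225),(425,157),(635,37),(732,103)]
import itertools
A=np.array([onz(a,f4(p),.026) for p in P]);B=np.array([onz(b,g4(p),.026) for p in Q])
print(A,A.mean(0));print(B,B.mean(0))
for i in range(4):
    j=np.argmin(np.linalg.norm(B-A[i],axis=1)); print(i,j,tri([ray(a['K'],a['T'],f4(P[i])),ray(b['K'],b['T'],g4(Q[j]))]))
# spray, tin, etc
print('spray',onz(a,(436,396),0), 'tin',onz(a,(227,285),.07),onz(b,(258,185),0))
E
```

```text
can sc [ 0.6266 -0.2186  0.1   ]
can sc [ 0.6006 -0.1411  0.1   ]
can sc [ 0.4491 -0.1975  0.1   ]
can sd [ 0.4412 -0.2079  0.1   ]
can sd [ 0.469  -0.2758  0.1   ]
can sd [ 0.6224 -0.2194  0.1   ]
[[0.4673 0.1295 0.026 ]
 [0.4476 0.2263 0.026 ]
 [0.6273 0.2657 0.026 ]
 [0.6511 0.1717 0.026 ]] [0.5483 0.1983 0.026 ]
[[0.4661 0.1295 0.026 ]
 [0.4423 0.2193 0.026 ]
 [0.6252 0.2581 0.026 ]
 [0.6461 0.1618 0.026 ]] [0.545  0.1922 0.026 ]
0 0 (array([0.4666, 0.1296, 0.0255]), np.float64(0.00043888957013766113))
1 1 (array([0.4447, 0.225 , 0.0205]), np.float64(0.00012509627934028557))
2 2 (array([0.627 , 0.264 , 0.0215]), np.float64(0.0013657374110996596))
3 3 (array([0.6498, 0.169 , 0.0192]), np.float64(0.0009254874665916658))
spray [0.5715 0.4656 0.    ] tin [ 0.7775 -0.055   0.07  ] [ 0.5568  0.4518 -0.    ]
```

Request:
{"name": "servo_tool", "arguments": {
  "increments": [
    {"x": 1,"y": -0.4,"z": 1,"az": 0.8,"claw": 0},
    {"x": 1,"y": -0.4,"z": 1,"az": 0.8,"claw": 0},
    {"x": 1,"y": -0.4,"z": 1,"az": 0.8,"claw": 0},
    {"x": 1,"y": -0.4,"z": 1,"az": 0.8,"claw": 0},
    {"x": 1,"y": -0.4,"z": 0.5,"az": 0.8,"claw": 0}
  ]
}}

```text
schema error: expected keys claw, x, y, z, ax, ay, az
```

Request:
{"name": "servo_tool", "arguments": {
  "increments": [
    {"x": 1,"y": -1,"az": 0.3,"claw": 0},
    {"x": 1,"y": -1,"claw": 0},
    {"x": 1,"y": -1,"claw": 0},
    {"x": 1,"y": -1,"claw": 0},
    {"x": 1,"y": -1,"claw": 0}
  ]
}}

```text
schema error: expected keys claw, x, y, z, ax, ay, az
```

Request:
{"name": "servo_tool", "arguments": {
  "increments": [
    {"x": 0.6,"y": -1,"claw": 0},
    {"x": 0.6,"y": -1,"claw": 0},
    {"x": 0.5,"y": -1,"claw": 0},
    {"x": 0,"y": -1,"claw": 0},
    {"x": 0,"y": -1,"claw": 0}
  ]
}}

```text
schema error: expected keys claw, x, y, z, ax, ay, az
```

Request:
{"name": "servo_tool", "arguments": {
  "increments": [
    {"y": -0.5,"claw": 0},
    {"claw": 0}
  ]
}}

```text
schema error: expected keys claw, x, y, z, ax, ay, az
```

```bash
python3 - <<'E'
from h import *
im,c=snap('wrist','w1.png');s=env.get_state();print(s['tcp_pos'],s['orientation'],s['clock'],s['wrist_force'])
E
```

```text
[0.21355298 0.53358135 0.24772788] [-2.05137347e-04  1.89249124e-01  9.81928940e-01 -5.33646243e-04] 0.2 [-0.59966093 -0.18006258  0.49303588]
```

View pics/w1.png

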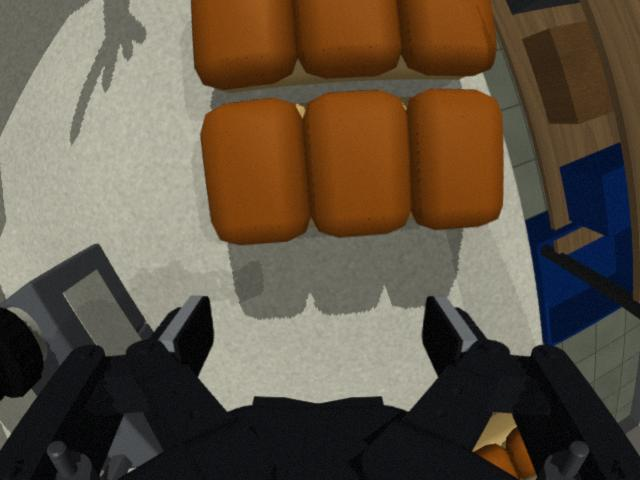

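The moves were refused because every row needs all seven keys, so nothing has moved and the picture is unchanged. I'm resending with full rows.

Request:
{"name": "servo_tool", "arguments": {
  "increments": [
    {"x": 1,"y": -0.4,"z": 1,"ax": 0,"ay": 0,"az": 0.8,"claw": 0},
    {"x": 1,"y": -0.4,"z": 1,"ax": 0,"ay": 0,"az": 0.8,"claw": 0},
    {"x": 1,"y": -0.4,"z": 1,"ax": 0,"ay": 0,"az": 0.8,"claw": 0},
    {"x": 1,"y": -0.4,"z": 1,"ax": 0,"ay": 0,"az": 0.8,"claw": 0},
    {"x": 1,"y": -0.4,"z": 0.5,"ax": 0,"ay": 0,"az": 0.8,"claw": 0}
  ]
}}

```text
clock: 0.7
tcp_pos: [0.3399, 0.4837, 0.3631]
orientation: [0.001, -0.091, 0.996, 0.001]
wrist_force: [0.6, 0.8, -0.1]
finger_gap: 0.0853
```

Request:
{"name": "servo_tool", "arguments": {
  "increments": [
    {"x": 1,"y": -1,"z": 0,"ax": 0,"ay": 0,"az": 0.3,"claw": 0},
    {"x": 1,"y": -1,"z": 0,"ax": 0,"ay": 0,"az": 0,"claw": 0},
    {"x": 1,"y": -1,"z": 0,"ax": 0,"ay": 0,"az": 0,"claw": 0},
    {"x": 1,"y": -1,"z": 0,"ax": 0,"ay": 0,"az": 0,"claw": 0},
    {"x": 1,"y": -1,"z": 0,"ax": 0,"ay": 0,"az": 0,"claw": 0}
  ]
}}

```text
clock: 1.2
tcp_pos: [0.4645, 0.3577, 0.3606]
orientation: [-0.0, -0.11, 0.994, -0.0]
wrist_force: [0.1, 0.7, -0.8]
finger_gap: 0.0856
```

Request:
{"name": "servo_tool", "arguments": {
  "increments": [
    {"x": 0.6,"y": -1,"z": 0,"ax": 0,"ay": 0,"az": 0,"claw": 0},
    {"x": 0.6,"y": -1,"z": 0,"ax": 0,"ay": 0,"az": 0,"claw": 0},
    {"x": 0.5,"y": -1,"z": 0,"ax": 0,"ay": 0,"az": 0,"claw": 0},
    {"x": 0,"y": -1,"z": 0,"ax": 0,"ay": 0,"az": 0,"claw": 0},
    {"x": 0,"y": -1,"z": 0,"ax": 0,"ay": 0,"az": 0,"claw": 0}
  ]
}}

```text
clock: 1.7
tcp_pos: [0.5065, 0.2326, 0.3602]
orientation: [-0.0, -0.109, 0.994, -0.0]
wrist_force: [-1.1, 0.2, -0.8]
finger_gap: 0.0852
```

Request:
{"name": "servo_tool", "arguments": {
  "increments": [
    {"x": 0,"y": -0.5,"z": 0,"ax": 0,"ay": 0,"az": 0,"claw": 0},
    {"x": 0,"y": 0,"z": 0,"ax": 0,"ay": 0,"az": 0,"claw": 0}
  ]
}}

```text
clock: 1.9
tcp_pos: [0.5063, 0.2202, 0.361]
orientation: [0.0, -0.108, 0.994, 0.0]
wrist_force: [0.1, -1.0, -0.3]
finger_gap: 0.0854
```

```bash
python3 - <<'E'
from h import *
im,c=snap('wrist','w1.png');s=env.get_state();print(s['tcp_pos'],s['orientation'],s['clock'],s['wrist_force'])
E
```

```text
[0.50628795 0.22116131 0.36093514] [ 8.59386928e-05 -1.08968942e-01  9.94045110e-01  2.83818657e-04] 1.95 [ 0.44489784  0.20740866 -0.35550329]
```

View pics/w1.png

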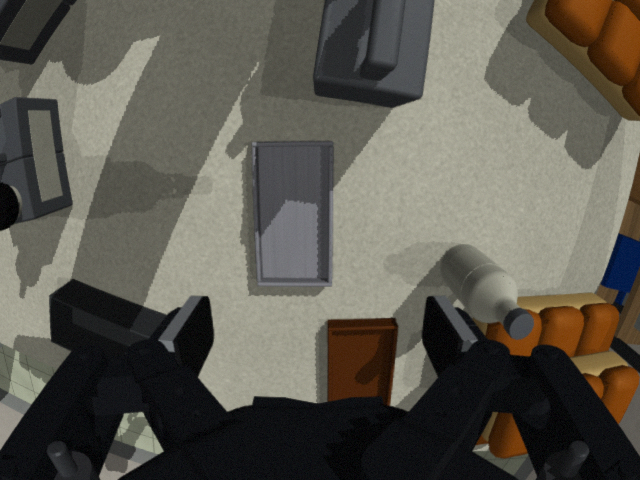

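The wrist view shows the cradle's rim corners at about (253,142), (333,142), (331,285) and (258,285). The spray bottle is at (490,290) and the brown tray at (360,360).

```bash
python3 - <<'E'
from h import *
im=cv2.imread('pics/w1.png')
cv2.imwrite('pics/c3.png',cv2.resize(im[125:300,235:350],None,fx=3.4,fy=3.4,interpolation=cv2.INTER_CUBIC))
E
```

```text
(no output)
```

View pics/c3.png

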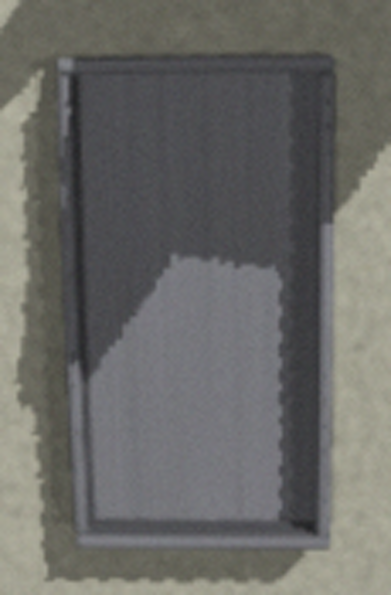

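```bash
python3 - <<'E'
from h import *
np.set_printoptions(precision=4,suppress=True)
w=S('w1.png');a=S('scene0.png');b=S('side0.png')
W=[(235+u/3.4,125+v/3.4) for u,v in [(58,57),(333,56),(329,548),(78,546)]]
C=np.array([onz(w,p,.026,True) for p in W]);print(C,C.mean(0))
print([np.linalg.norm(C[i]-C[(i+1)%4]) for i in range(4)])
d=(C[2]+C[3]-C[0]-C[1]);print('yaw',np.arctan2(d[1],d[0]))
f4=lambda p:(315+p[0]/4.4,260+p[1]/4.4); g4=lambda p:(250+(p[0]-396)/4.4,195+p[1]/4.4)
P=[(222,45),(362,132),(193,375),(45,282)];Q=[(520,225),(425,157),(635,37),(732,103)]
A=np.array([onz(a,f4(p),.026) for p in P])
for i in range(4):
    j=np.argmin(np.linalg.norm(A-C[i],axis=1))
    print(j,tri([ray(w['K'],w['T'],W[i],True),ray(a['K'],a['T'],f4(P[j])),ray(b['K'],b['T'],g4(Q[j]))]))
E
```

```text
[[0.4632 0.126  0.026 ]
 [0.4425 0.224  0.026 ]
 [0.6288 0.2653 0.026 ]
 [0.6501 0.1674 0.026 ]] [0.5461 0.1957 0.026 ]
[np.float64(0.10010773468754279), np.float64(0.19084729539917847), np.float64(0.10020736004170072), np.float64(0.19134353724739714)]
yaw 0.21816142712932374
0 (array([0.4652, 0.1279, 0.026 ]), np.float64(0.0027588739968294933))
1 (array([0.4438, 0.2246, 0.0204]), np.float64(0.0013724454286797802))
2 (array([0.6281, 0.2647, 0.0225]), np.float64(0.0021566470422069717))
3 (array([0.6505, 0.1683, 0.0205]), np.float64(0.00222227182294416))
```

Request:
{"name": "servo_tool", "arguments": {
  "increments": [
    {"x": 0,"y": -1,"z": 0,"ax": 0,"ay": 0,"az": 0.2,"claw": 0},
    {"x": 0,"y": -1,"z": 0,"ax": 0,"ay": 0,"az": 0.2,"claw": 0},
    {"x": 0,"y": -1,"z": 0,"ax": 0,"ay": 0,"az": 0.2,"claw": 0},
    {"x": 0,"y": -1,"z": 0,"ax": 0,"ay": 0,"az": 0.2,"claw": 0},
    {"x": 0,"y": -1,"z": 0,"ax": 0,"ay": 0,"az": 0.18,"claw": 0}
  ]
}}

```text
clock: 2.45
tcp_pos: [0.5063, 0.0968, 0.3608]
orientation: [0.0, -0.179, 0.984, 0.0]
wrist_force: [1.2, 1.5, -0.1]
finger_gap: 0.0854
```

Request:
{"name": "servo_tool", "arguments": {
  "increments": [
    {"x": 0,"y": -1,"z": 0,"ax": 0,"ay": 0,"az": 0,"claw": 0},
    {"x": 0,"y": -1,"z": 0,"ax": 0,"ay": 0,"az": 0,"claw": 0},
    {"x": 0,"y": -1,"z": 0,"ax": 0,"ay": 0,"az": 0,"claw": 0},
    {"x": 0,"y": -1,"z": 0,"ax": 0,"ay": 0,"az": 0,"claw": 0},
    {"x": 0,"y": -1,"z": 0,"ax": 0,"ay": 0,"az": 0,"claw": 0}
  ]
}}

```text
clock: 2.95
tcp_pos: [0.5067, -0.0283, 0.3608]
orientation: [0.0, -0.178, 0.984, 0.0]
wrist_force: [-0.8, 0.4, -0.0]
finger_gap: 0.0854
```

Request:
{"name": "servo_tool", "arguments": {
  "increments": [
    {"x": 0,"y": -1,"z": 0,"ax": 0,"ay": 0,"az": 0,"claw": 0},
    {"x": 0,"y": -1,"z": 0,"ax": 0,"ay": 0,"az": 0,"claw": 0},
    {"x": 0,"y": -1,"z": 0,"ax": 0,"ay": 0,"az": 0,"claw": 0},
    {"x": 0,"y": -1,"z": 0,"ax": 0,"ay": 0,"az": 0,"claw": 0},
    {"x": 0,"y": -1,"z": 0,"ax": 0,"ay": 0,"az": 0,"claw": 0}
  ]
}}

```text
clock: 3.45
tcp_pos: [0.507, -0.1535, 0.3608]
orientation: [0.0, -0.178, 0.984, 0.0]
wrist_force: [0.7, 0.4, 0.2]
finger_gap: 0.0857
```

Request:
{"name": "servo_tool", "arguments": {
  "increments": [
    {"x": 0,"y": -1,"z": 0,"ax": 0,"ay": 0,"az": 0,"claw": 0},
    {"x": 0,"y": -1,"z": 0,"ax": 0,"ay": 0,"az": 0,"claw": 0},
    {"x": 0,"y": 0,"z": 0,"ax": 0,"ay": 0,"az": 0,"claw": 0}
  ]
}}

```text
clock: 3.75
tcp_pos: [0.5071, -0.2052, 0.36]
orientation: [-0.0, -0.176, 0.984, 0.0]
wrist_force: [0.7, -0.4, -0.2]
finger_gap: 0.0854
```

```bash
python3 - <<'E'
from h import *
im,c=snap('wrist','w2.png');s=env.get_state();print(s['tcp_pos'],s['orientation'],s['clock'],s['wrist_force'])
E
```

```text
[ 0.50691343 -0.20386342  0.36024085] [-1.04713410e-04 -1.76852553e-01  9.84237239e-01  4.69273395e-04] 3.8 [0.21972252 0.19664389 0.12223008]
```

View pics/w2.png

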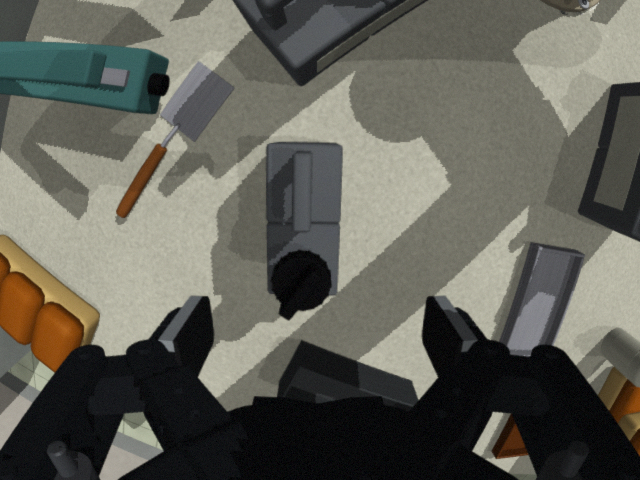

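```bash
python3 - <<'E'
from h import *
im=cv2.imread('pics/w2.png')
c=cv2.convertScaleAbs(im[135:325,250:360],alpha=1.6)
cv2.imwrite('pics/c4.png',cv2.resize(c,None,fx=3.1,fy=3.1,interpolation=cv2.INTER_CUBIC))
E
```

```text
(no output)
```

View pics/c4.png

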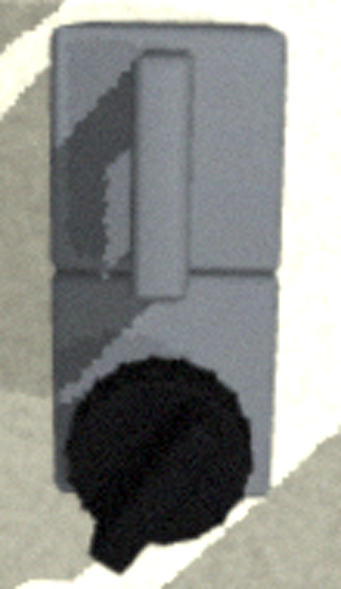

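```bash
python3 - <<'E'
from h import *
np.set_printoptions(precision=4,suppress=True)
w=S('w2.png');a=S('scene0.png');b=S('side0.png')
g=lambda p:(250+p[0]/3.1,135+p[1]/3.1)
H=np.array([onz(w,g(p),.15,True) for p in [(137,52),(190,54),(186,297),(135,296)]])
B=np.array([onz(w,g(p),.1,True) for p in [(52,32),(284,36),(270,495),(58,490)]])
for X in(H,B):
    d=X[2]+X[3]-X[0]-X[1];print(X,X.mean(0),'yaw',np.arctan2(d[1],d[0]),[np.linalg.norm(X[i]-X[(i+1)%4]) for i in range(4)])
# triangulated handle far-end and near-end ; top corners of body
f=lambda p:(225+p[0]/5,155+p[1]/5); k=lambda p:(325+(p[0]-400)/5,255+p[1]/5)
R=lambda v,p,fi=False: ray(v['K'],v['T'],p,fi)
# body handle-end corners: image TL / TR
print('body TL?',B[0],tri([R(w,g((52,32)),True),R(b,k((600,390)))]))
print('body TR?',B[1],tri([R(w,g((284,36)),True),R(a,f((330,122))),R(b,k((460,308)))]))
# handle end outer top centre: scene ends: far (258,45) near(200,120)?; side near end top centre (545,262)
print('handle outer end',tri([R(w,g((163,53)),True),R(a,f((262,42))),R(b,k((543,262)))]))
print('handle outer end a,w',tri([R(w,g((163,53)),True),R(a,f((262,42)))]))
print('handle outer end b,w',tri([R(w,g((163,53)),True),R(b,k((543,262)))]))
E
```

```text
[[ 0.4637 -0.2454  0.15  ]
 [ 0.459  -0.2307  0.15  ]
 [ 0.5279 -0.2067  0.15  ]
 [ 0.5329 -0.2213  0.15  ]] [ 0.4958 -0.226   0.15  ] yaw 0.3343356072529983 [np.float64(0.015392253794616007), np.float64(0.07294301840686934), np.float64(0.01542874191186223), np.float64(0.07330196110052166)]
[[ 0.47   -0.2767  0.1   ]
 [ 0.4448 -0.2035  0.1   ]
 [ 0.6006 -0.1485  0.1   ]
 [ 0.6261 -0.2224  0.1   ]] [ 0.5354 -0.2128  0.1   ] yaw 0.3368112856249756 [np.float64(0.07741187675845107), np.float64(0.1652044335864079), np.float64(0.07820062705328257), np.float64(0.165328763663883)]
body TL? [ 0.47   -0.2767  0.1   ] (array([ 0.4694, -0.2763,  0.1004]), np.float64(0.0006230811229117279))
body TR? [ 0.4448 -0.2035  0.1   ] (array([ 0.4448, -0.203 ,  0.0921]), np.float64(0.00012287055637035711))
handle outer end (array([ 0.4631, -0.2365,  0.1467]), np.float64(0.002274442437189614))
handle outer end a,w (array([ 0.462 , -0.2385,  0.1423]), np.float64(0.0002586953288056539))
handle outer end b,w (array([ 0.4613, -0.2381,  0.1522]), np.float64(6.458746772529081e-05))
```

The small can shows in the wrist view with its handle at (302,190), its cap at (301,280) and the locked bar pointing to (288,315). The measured sizes and heights fit the text. I descend onto the handle at own x of about -30.

Request:
{"name": "servo_tool", "arguments": {
  "increments": [
    {"x": -0.08,"y": -0.75,"z": 0,"ax": 0,"ay": 0,"az": -0.14,"claw": 0},
    {"x": 0,"y": 0,"z": -1,"ax": 0,"ay": 0,"az": 0,"claw": 0},
    {"x": 0,"y": 0,"z": -1,"ax": 0,"ay": 0,"az": 0,"claw": 0},
    {"x": 0,"y": 0,"z": -1,"ax": 0,"ay": 0,"az": 0,"claw": 0},
    {"x": 0,"y": 0,"z": -1,"ax": 0,"ay": 0,"az": 0,"claw": 0}
  ]
}}

```text
clock: 4.3
tcp_pos: [0.5048, -0.2206, 0.2601]
orientation: [0.0, -0.169, 0.986, 0.0]
wrist_force: [-0.3, -0.1, 0.4]
finger_gap: 0.0851
```

Request:
{"name": "servo_tool", "arguments": {
  "increments": [
    {"x": 0,"y": 0,"z": -1,"ax": 0,"ay": 0,"az": 0,"claw": 0},
    {"x": 0,"y": 0,"z": 0,"ax": 0,"ay": 0,"az": 0,"claw": 0}
  ]
}}

```text
clock: 4.5
tcp_pos: [0.5029, -0.2196, 0.2326]
orientation: [-0.002, -0.169, 0.986, 0.002]
wrist_force: [0.1, 0.6, 0.0]
finger_gap: 0.0851
```

```bash
python3 - <<'E'
from h import *
im,c=snap('wrist','w3.png');im,c=snap('scene','s3.png');s=env.get_state();print(s['tcp_pos'],s['orientation'],s['clock'],s['wrist_force'])
a=cv2.imread('pics/w3.png');b=cv2.imread('pics/s3.png')[120:260,190:350]
b=cv2.resize(b,(320,280));a=cv2.resize(a,(480,360));o=np.zeros((360,800,3),np.uint8);o[:,:480]=a;o[:280,480:]=b;cv2.imwrite('pics/c5.png',o)
E
```

```text
[ 0.50450552 -0.22110359  0.2362003 ] [-1.58648728e-04 -1.68447847e-01  9.85710469e-01  4.10445539e-04] 4.6 [-0.32052632  0.63782126  0.54948305]
```

View pics/c5.png

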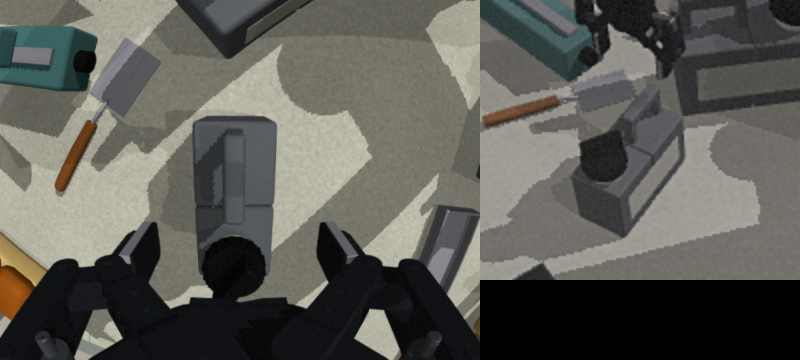

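The handle lies midway between the open fingers at about (234,178) of the left panel, with the cap well clear. I keep descending and then close.

Request:
{"name": "servo_tool", "arguments": {
  "increments": [
    {"x": 0,"y": 0,"z": -1,"ax": 0,"ay": 0,"az": 0,"claw": 0},
    {"x": 0,"y": 0,"z": -1,"ax": 0,"ay": 0,"az": 0,"claw": 0},
    {"x": 0,"y": 0,"z": -1,"ax": 0,"ay": 0,"az": 0,"claw": 0},
    {"x": 0,"y": 0,"z": -0.8,"ax": 0,"ay": 0,"az": 0,"claw": 0},
    {"x": 0,"y": 0,"z": 0,"ax": 0,"ay": 0,"az": 0,"claw": 0}
  ]
}}

```text
clock: 5.1
tcp_pos: [0.5038, -0.2215, 0.14]
orientation: [-0.001, -0.168, 0.986, 0.001]
wrist_force: [0.2, 0.2, 0.9]
finger_gap: 0.0853
```

Request:
{"name": "servo_tool", "arguments": {
  "increments": [
    {"x": 0,"y": 0,"z": 0,"ax": 0,"ay": 0,"az": 0,"claw": 1},
    {"x": 0,"y": 0,"z": 0,"ax": 0,"ay": 0,"az": 0,"claw": 1},
    {"x": 0,"y": 0,"z": 0,"ax": 0,"ay": 0,"az": 0,"claw": 1},
    {"x": 0,"y": 0,"z": 0,"ax": 0,"ay": 0,"az": 0,"claw": 1},
    {"x": 0,"y": 0,"z": 0,"ax": 0,"ay": 0,"az": 0,"claw": 1}
  ],
  "newtons": 70
}}

```text
clock: 5.6
tcp_pos: [0.5047, -0.2226, 0.1418]
orientation: [0.001, -0.168, 0.986, -0.0]
wrist_force: [0.1, -2.9, 2.2]
finger_gap: 0.0168
```

Request:
{"name": "servo_tool", "arguments": {
  "increments": [
    {"x": 0,"y": 0,"z": 0,"ax": 0,"ay": 0,"az": 0,"claw": 1},
    {"x": 0,"y": 0,"z": 0,"ax": 0,"ay": 0,"az": 0,"claw": 1},
    {"x": 0,"y": 0,"z": 0,"ax": 0,"ay": 0,"az": 0,"claw": 1},
    {"x": 0,"y": 0,"z": 0,"ax": 0,"ay": 0,"az": 0,"claw": 1},
    {"x": 0,"y": 0,"z": 0,"ax": 0,"ay": 0,"az": 0,"claw": 1}
  ]
}}

```text
clock: 6.1
tcp_pos: [0.5047, -0.2227, 0.1418]
orientation: [0.001, -0.168, 0.986, -0.0]
wrist_force: [-0.2, 1.1, 5.9]
finger_gap: 0.0173
```

Request:
{"name": "servo_tool", "arguments": {
  "increments": [
    {"x": 0,"y": 0,"z": 0.4,"ax": 0,"ay": 0,"az": 0,"claw": 1},
    {"x": 0,"y": 0,"z": 0.6,"ax": 0,"ay": 0,"az": 0,"claw": 1},
    {"x": 0,"y": 0,"z": 0.8,"ax": 0,"ay": 0,"az": 0,"claw": 1},
    {"x": 0,"y": 0,"z": 0.8,"ax": 0,"ay": 0,"az": 0,"claw": 1},
    {"x": 0,"y": 0,"z": 0.8,"ax": 0,"ay": 0,"az": 0,"claw": 1}
  ]
}}

```text
clock: 6.6
tcp_pos: [0.5032, -0.2219, 0.2255]
orientation: [-0.001, -0.168, 0.986, 0.001]
wrist_force: [0.1, -0.0, -5.3]
finger_gap: 0.0164
```

Request:
{"name": "servo_tool", "arguments": {
  "increments": [
    {"x": 0,"y": 0,"z": 0.6,"ax": 0,"ay": 0,"az": 0,"claw": 1},
    {"x": 0,"y": 0,"z": 0,"ax": 0,"ay": 0,"az": 0,"claw": 1},
    {"x": 0,"y": 0,"z": 0,"ax": 0,"ay": 0,"az": 0,"claw": 1}
  ]
}}

```text
clock: 6.9
tcp_pos: [0.5037, -0.2222, 0.2399]
orientation: [-0.001, -0.168, 0.986, 0.001]
wrist_force: [-0.2, -0.9, -6.1]
finger_gap: 0.0169
```

```bash
python3 - <<'E'
from h import *
im,c=snap('wrist','w4.png');im,c=snap('scene','s4.png');im,c=snap('side','d4.png');s=env.get_state();print(s['tcp_pos'],s['orientation'],s['clock'],s['wrist_force'],s['ft_torque'])
a=cv2.imread('pics/w4.png');b=cv2.imread('pics/s4.png')[110:250,190:350];d=cv2.imread('pics/d4.png')[210:350,290:450]
b=cv2.resize(b,(320,280));d=cv2.resize(d,(320,280));a=cv2.resize(a,(480,360));o=np.zeros((560,800,3),np.uint8);o[:360,:480]=a;o[:280,480:]=b;o[280:,480:]=d;cv2.imwrite('pics/c6.png',o)
E
```

```text
[ 0.50339007 -0.22191964  0.23921925] [-0.00119233 -0.16764852  0.98584554  0.00106292] 7.05 [ 0.0108352  -0.26635747 -6.17792772] [-0.07067552  0.11262119 -0.00939717]
```

View pics/c6.png

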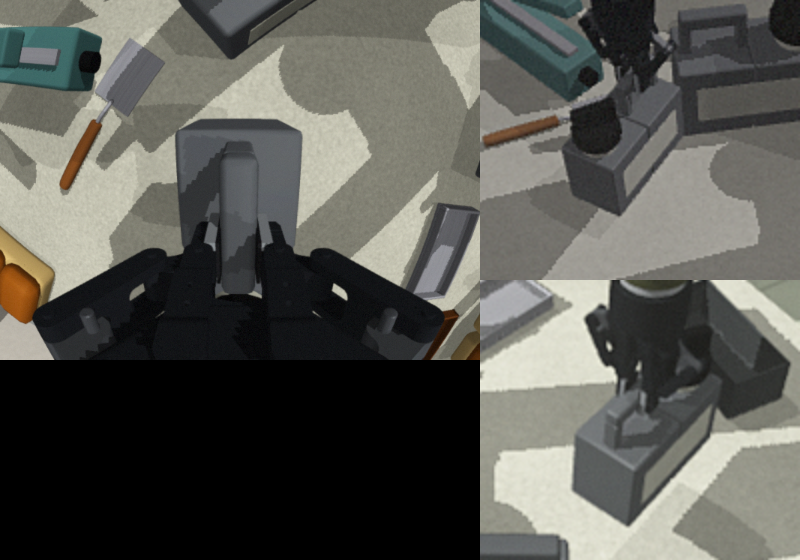

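```bash
python3 - <<'E'
from h import *
for n,(x,y,w,h) in dict(s4=(225,140,80,85),d4=(330,245,90,95),w4=(225,145,190,90)).items():
    im=cv2.imread(f'pics/{n}.png')[y:y+h,x:x+w]; k=8 if n!='w4' else 4
    cv2.imwrite(f'pics/c_{n}.png',cv2.resize(cv2.convertScaleAbs(im,alpha=1.5),None,fx=k,fy=k,interpolation=cv2.INTER_CUBIC)[:600,:800])
E
```

```text
(no output)
```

View pics/c_s4.png

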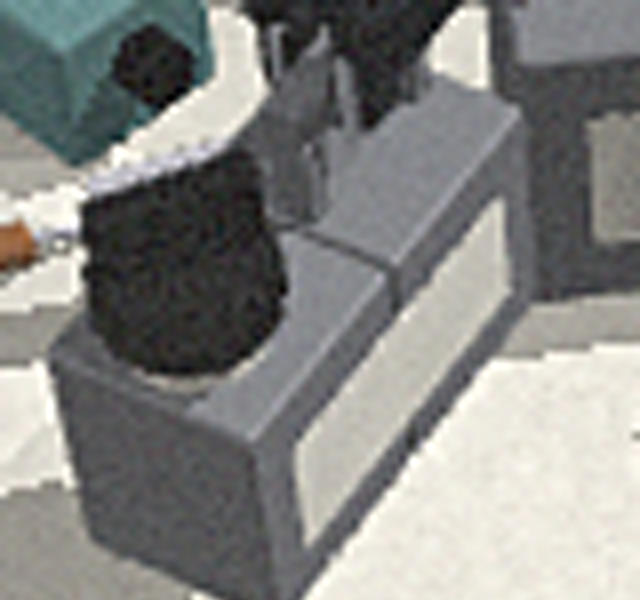

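View pics/c_d4.png

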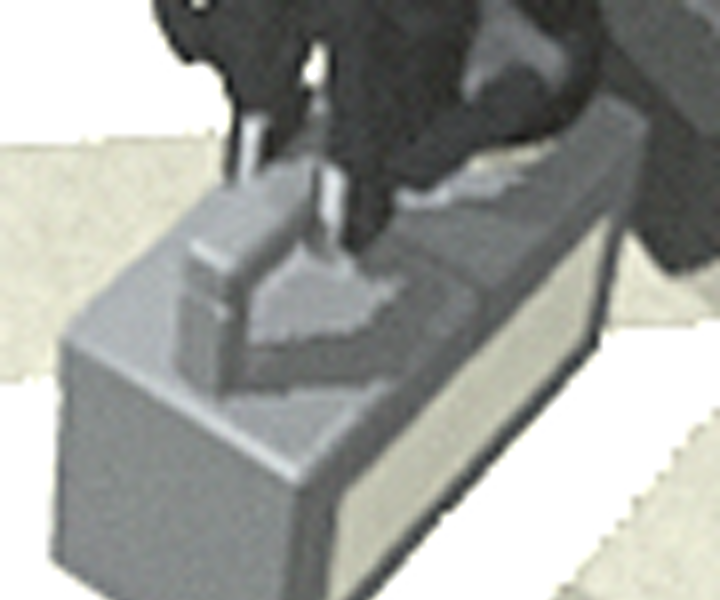

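View pics/c_w4.png

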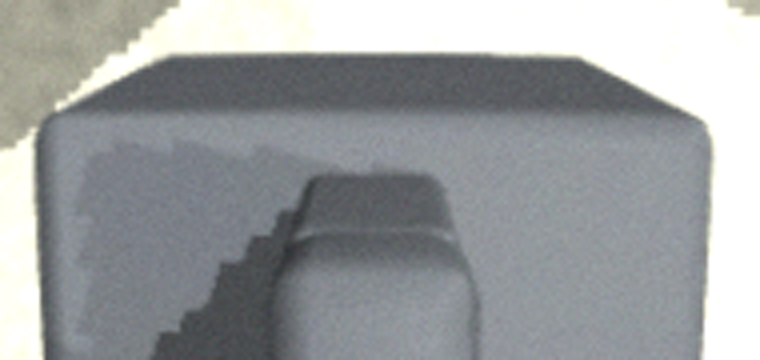

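```bash
python3 - <<'E'
from h import *
np.set_printoptions(precision=4,suppress=True)
w=S('w4.png');a=S('s4.png');b=S('d4.png')
R=lambda v,p,fi=False: ray(v['K'],v['T'],p,fi)
sc=lambda u,v:R(a,(225+u/8,140+v/8)); sd=lambda u,v:R(b,(330+u/8,245+v/8)); wr=lambda u,v:R(w,(225+u/4,145+v/4),True)
A=tri([sc(52,352),sd(645,115)]);C=tri([sc(518,105),sd(65,338),wr(710,120)]);D=tri([sd(300,480),wr(40,118)])
print('A',A,'C',C,'D',D); A=A[0];C=C[0];D=D[0]
print(A-D,np.arctan2((A-D)[1],(A-D)[0]),'pitch',(A-D)[2]/np.linalg.norm(A-D),'ctr',(A+C)/2)
v=S('w4.png')
for z in(.195,.2):
    c=onz(w,(225+710/4,145+120/4),z,True);d=onz(w,(225+40/4,145+118/4),z,True);print(z,c,d,np.linalg.norm(c-d),np.arctan2(-(d-c)[0]*-1,(d-c)[1]*-1)) 
E
```

```text
A (array([ 0.6247, -0.2189,  0.1949]), np.float64(0.0005052129045372237)) C (array([ 0.4423, -0.204 ,  0.1953]), np.float64(0.0008224704792801892)) D (array([ 0.4666, -0.2764,  0.198 ]), np.float64(0.0008433883170382634))
[ 0.1581  0.0575 -0.0031] 0.34880431992797456 pitch -0.018518648894996447 ctr [ 0.5335 -0.2114  0.1951]
0.195 [ 0.4421 -0.2031  0.195 ] [ 0.4679 -0.2773  0.195 ] 0.07856756061617558 0.3336819938781328
0.2 [ 0.442  -0.2044  0.2   ] [ 0.467  -0.2764  0.2   ] 0.0762747014050141 0.3336819938781324
```

The can is held, level and undisturbed, with offset (+31,+10) mm from the TCP. Before carrying it over, I check how high and near the big can beside the cradle stands.

```bash
python3 - <<'E'
from h import *
a=cv2.imread('pics/scene0.png')[180:300,395:500];b=cv2.imread('pics/side0.png')[175:295,140:260]
cv2.imwrite('pics/c7.png',np.hstack([cv2.resize(a,None,fx=3.5,fy=3.5),cv2.resize(b,None,fx=3.5,fy=3.5)]))
E
```

```text
(no output)
```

View pics/c7.png

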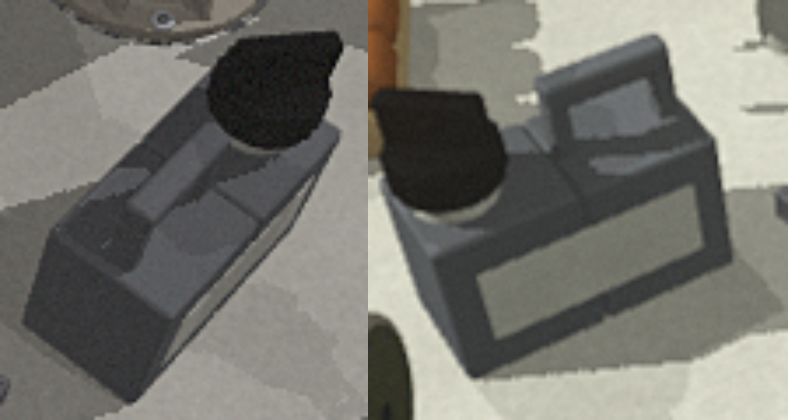

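```bash
python3 - <<'E'
from h import *
np.set_printoptions(precision=3,suppress=True)
a=S('scene0.png');b=S('side0.png')
R=lambda v,p,fi=False: ray(v['K'],v['T'],p,fi)
sc=lambda u,v:R(a,(395+u/3.5,180+v/3.5)); sd=lambda u,v:R(b,(140+(u-368)/3.5,175+v/3.5))
print('handle near end top',tri([sc(140,207),sd(655,42)]))
print('top corner cradle side -y',tri([sc(58,232),sd(712,145)]))
print('bench corner',onz(a,(395+135/3.5,180+402/3.5),0),onz(a,(395+25/3.5,180+322/3.5),0),'top',onz(a,(395+172/3.5,180+315/3.5),.13))
E
```

```text
handle near end top (array([0.369, 0.239, 0.198]), np.float64(0.0002144538021551362))
top corner cradle side -y (array([0.382, 0.192, 0.127]), np.float64(0.0022083846047447017))
bench corner [0.373 0.293 0.   ] [0.384 0.191 0.   ] top [0.375 0.292 0.13 ]
```

Request:
{"name": "servo_tool", "arguments": {
  "increments": [
    {"x": 0.04,"y": 0.3,"z": 0,"ax": 0,"ay": 0,"az": -0.04,"claw": 1},
    {"x": 0.04,"y": 0.6,"z": 0,"ax": 0,"ay": 0,"az": -0.05,"claw": 1},
    {"x": 0.04,"y": 0.8,"z": 0,"ax": 0,"ay": 0,"az": -0.05,"claw": 1},
    {"x": 0.04,"y": 0.8,"z": 0,"ax": 0,"ay": 0,"az": -0.05,"claw": 1},
    {"x": 0.04,"y": 0.8,"z": 0,"ax": 0,"ay": 0,"az": -0.05,"claw": 1}
  ]
}}

```text
clock: 7.55
tcp_pos: [0.5089, -0.1385, 0.2402]
orientation: [-0.0, -0.151, 0.989, 0.001]
wrist_force: [0.5, -0.0, -5.6]
finger_gap: 0.0166
```

Request:
{"name": "servo_tool", "arguments": {
  "increments": [
    {"x": 0.03,"y": 0.8,"z": 0,"ax": 0,"ay": 0,"az": -0.05,"claw": 1},
    {"x": 0.03,"y": 0.8,"z": 0,"ax": 0,"ay": 0,"az": -0.05,"claw": 1},
    {"x": 0.03,"y": 0.8,"z": 0,"ax": 0,"ay": 0,"az": -0.05,"claw": 1},
    {"x": 0.03,"y": 0.8,"z": 0,"ax": 0,"ay": 0,"az": -0.05,"claw": 1},
    {"x": 0.03,"y": 0.8,"z": 0,"ax": 0,"ay": 0,"az": -0.05,"claw": 1}
  ]
}}

```text
clock: 8.05
tcp_pos: [0.5125, -0.0385, 0.2403]
orientation: [-0.0, -0.134, 0.991, 0.0]
wrist_force: [-0.1, -0.9, -5.8]
finger_gap: 0.0167
```

Request:
{"name": "servo_tool", "arguments": {
  "increments": [
    {"x": 0.02,"y": 0.8,"z": 0,"ax": 0,"ay": 0,"az": -0.05,"claw": 1},
    {"x": 0.02,"y": 0.8,"z": 0,"ax": 0,"ay": 0,"az": -0.05,"claw": 1},
    {"x": 0.02,"y": 0.8,"z": 0,"ax": 0,"ay": 0,"az": -0.05,"claw": 1},
    {"x": 0.02,"y": 0.8,"z": 0,"ax": 0,"ay": 0,"az": -0.05,"claw": 1},
    {"x": 0.02,"y": 0.8,"z": 0,"ax": 0,"ay": 0,"az": -0.05,"claw": 1}
  ]
}}

```text
clock: 8.55
tcp_pos: [0.5149, 0.0615, 0.2403]
orientation: [-0.0, -0.116, 0.993, 0.0]
wrist_force: [0.7, -0.6, -5.6]
finger_gap: 0.0168
```

Request:
{"name": "servo_tool", "arguments": {
  "increments": [
    {"x": 0,"y": 0.8,"z": 0,"ax": 0,"ay": 0,"az": -0.05,"claw": 1},
    {"x": 0,"y": 0.8,"z": 0,"ax": 0,"ay": 0,"az": -0.05,"claw": 1},
    {"x": 0,"y": 0.8,"z": 0,"ax": 0,"ay": 0,"az": 0,"claw": 1},
    {"x": 0,"y": 0.8,"z": 0,"ax": 0,"ay": 0,"az": 0,"claw": 1},
    {"x": 0,"y": 0.8,"z": 0,"ax": 0,"ay": 0,"az": 0,"claw": 1}
  ]
}}

```text
clock: 9.05
tcp_pos: [0.5147, 0.1614, 0.2402]
orientation: [-0.001, -0.11, 0.994, 0.0]
wrist_force: [1.1, -0.6, -5.3]
finger_gap: 0.0168
```

Request:
{"name": "servo_tool", "arguments": {
  "increments": [
    {"x": 0,"y": 0.6,"z": 0,"ax": 0,"ay": 0,"az": 0,"claw": 1},
    {"x": 0,"y": 0.3,"z": 0,"ax": 0,"ay": 0,"az": 0,"claw": 1},
    {"x": 0,"y": 0,"z": 0,"ax": 0,"ay": 0,"az": 0,"claw": 1},
    {"x": 0,"y": 0,"z": 0,"ax": 0,"ay": 0,"az": 0,"claw": 1}
  ]
}}

```text
clock: 9.45
tcp_pos: [0.5154, 0.1822, 0.2407]
orientation: [-0.0, -0.11, 0.994, -0.0]
wrist_force: [0.7, 0.2, -5.7]
finger_gap: 0.0166
```

```bash
python3 - <<'E'
from h import *
im,c=snap('wrist','w5.png');im,c=snap('scene','s5.png');im,c=snap('side','d5.png');s=env.get_state();print(s['tcp_pos'],s['orientation'],s['clock'],s['wrist_force'],s['ft_torque'])
q=s['orientation'];print('yaw tool y',2*np.arctan2(q[2],q[1])-np.pi/2)
a=cv2.imread('pics/w5.png');b=cv2.imread('pics/s5.png')[230:370,290:450];d=cv2.imread('pics/d5.png')[130:270,220:380]
b=cv2.resize(b,(320,280));d=cv2.resize(d,(320,280));a=cv2.resize(a,(480,360));o=np.zeros((560,800,3),np.uint8);o[:360,:480]=a;o[:280,480:]=b;o[280:,480:]=d;cv2.imwrite('pics/c8.png',o)
E
```

```text
[0.51553272 0.18181583 0.2408155 ] [-7.28204830e-05 -1.09009115e-01  9.94040740e-01 -1.18725807e-04] 9.6 [-0.32261486 -0.21000911 -6.49350836] [-0.05549632  0.12497559  0.01976074]
yaw tool y 1.789248669221445
```

View pics/c8.png

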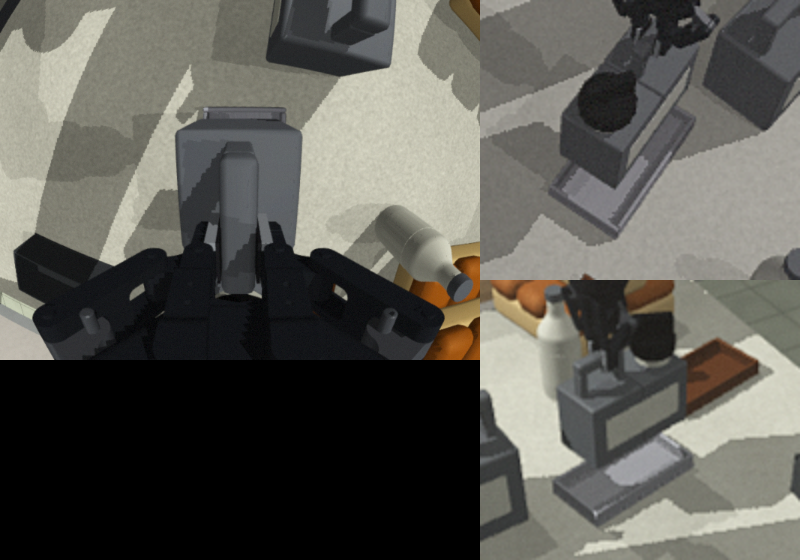

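Request:
{"name": "servo_tool", "arguments": {
  "increments": [
    {"x": -0.02,"y": 0.3,"z": -0.5,"ax": 0,"ay": 0,"az": 0,"claw": 1},
    {"x": 0,"y": 0,"z": -0.5,"ax": 0,"ay": 0,"az": 0,"claw": 1},
    {"x": 0,"y": 0,"z": -0.5,"ax": 0,"ay": 0,"az": 0,"claw": 1},
    {"x": 0,"y": 0,"z": -0.5,"ax": 0,"ay": 0,"az": 0,"claw": 1},
    {"x": 0,"y": 0,"z": 0,"ax": 0,"ay": 0,"az": 0,"claw": 1}
  ]
}}

```text
clock: 10.1
tcp_pos: [0.5132, 0.1896, 0.1879]
orientation: [-0.003, -0.11, 0.994, -0.0]
wrist_force: [-0.4, 0.2, -6.6]
finger_gap: 0.0169
```

```bash
python3 - <<'E'
from h import *
im,c=snap('wrist','w6.png');im,c=snap('scene','s6.png');im,c=snap('side','d6.png');s=env.get_state();print(s['tcp_pos'],s['orientation'],s['clock'],s['wrist_force'],s['ft_torque'])
for n,(x,y,w,h,k) in dict(s6=(310,250,100,100,6),d6=(245,155,95,105,6),w6=(215,130,200,90,4)).items():
    im=cv2.imread(f'pics/{n}.png')[y:y+h,x:x+w]
    cv2.imwrite(f'pics/c_{n}.png',cv2.resize(cv2.convertScaleAbs(im,alpha=1.4),None,fx=k,fy=k,interpolation=cv2.INTER_CUBIC)[:600,:800])
E
```

```text
[0.51511628 0.19006359 0.19088196] [ 3.50200738e-05 -1.09539767e-01  9.93982413e-01  2.50017451e-05] 10.25 [-0.20300082 -0.6221004  -5.82182063] [-0.01921013  0.01511561 -0.01135805]
```

View pics/c_s6.png

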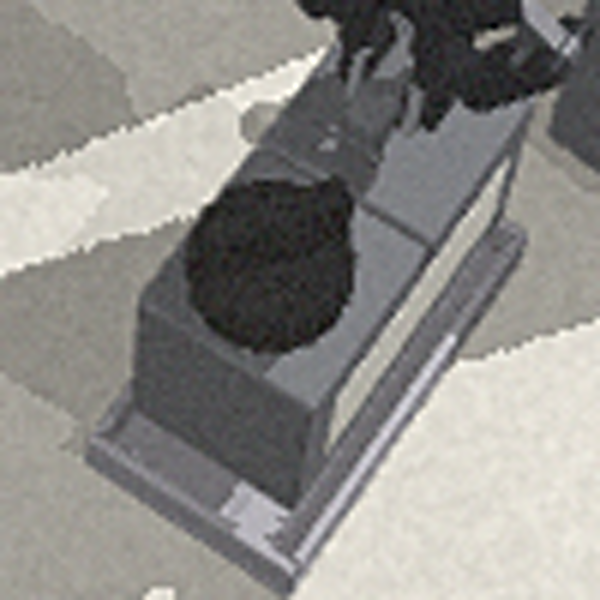

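View pics/c_d6.png

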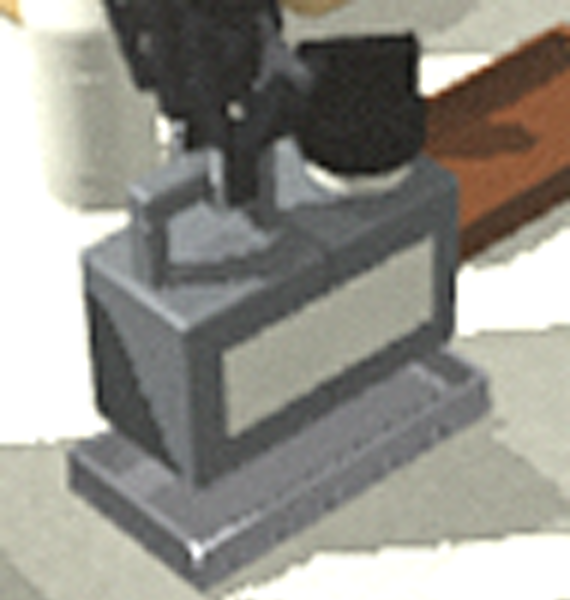

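View pics/c_w6.png

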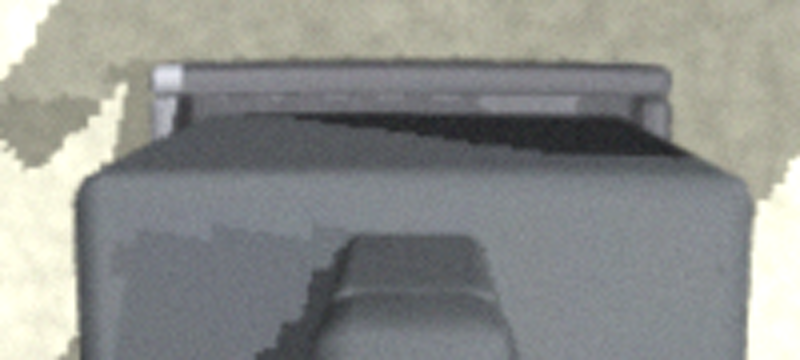

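```bash
python3 - <<'E'
from h import *
np.set_printoptions(precision=4,suppress=True)
w=S('w6.png');a=S('s6.png');b=S('d6.png')
wp=lambda u,v:(215+u/4,130+v/4); sp=lambda u,v:(310+u/6,250+v/6); dp=lambda u,v:(245+u/6,155+v/6)
W=lambda u,v,z:onz(w,wp(u,v),z,True);A=lambda u,v,z:onz(a,sp(u,v),z);B=lambda u,v,z:onz(b,dp(u,v),z)
zt=.149;zb=.049
c=np.array([.5463,.1958]);y=.218;Ri=np.array([[np.cos(y),np.sin(y)],[-np.sin(y),np.cos(y)]])
L=lambda X:np.round(Ri@(X[:2]-c)*1000,1)
print('cradle w',L(W(153,64,.026)),L(W(669,66,.026)))
print('can top w',L(W(77,172,zt)),L(W(751,180,zt)));print('bot w',L(W(212,116,zb)),L(W(628,118,zb)))
print('can top s A,B,C',L(A(140,300,zt)),L(A(315,405,zt)),L(A(532,110,zt)),'bot B',L(A(297,510,zb)),'bot A',L(A(134,403,zb)))
print('cradle s',L(A(88,438,.026)),L(A(293,568,.026)),L(A(527,232,.026)))
print('can top d C,D,A',L(B(84,258,zt)),L(B(190,330,zt)),L(B(457,180,zt)),'bot D',L(B(190,487,zb)))
print('cradle d',L(B(200,553,.026)),L(B(68,457,.026)),L(B(490,378,.026)))
E
```

```text
cradle w [-96.1 -50.4] [-95.9  49.7]
can top w [-86.9 -38.2] [-86.1  38.1]
bot w [-87.  -35.9] [-86.8  38.5]
can top s A,B,C [ 84.3 -35.8] [81.7 40.6] [-74.5  42.7] bot B [80.5 41.6] bot A [ 80.7 -37.1]
cradle s [ 95.5 -49. ] [93.1 49.9] [-94.   50.4]
can top d C,D,A [-86.2  30.9] [-84.2 -41.4] [ 78.6 -42.3] bot D [-84.2 -32.8]
cradle d [-95.  -50.9] [-98.3  44.3] [ 92.1 -54.1]
```

In the cradle's frame, the three views put the can within about 2 mm of centre. I lower it with 1 mm of correction along x.

Request:
{"name": "servo_tool", "arguments": {
  "increments": [
    {"x": 0.05,"y": 0,"z": -0.4,"ax": 0,"ay": 0,"az": 0,"claw": 1},
    {"x": 0,"y": 0,"z": -0.4,"ax": 0,"ay": 0,"az": 0,"claw": 1},
    {"x": 0,"y": 0,"z": -0.4,"ax": 0,"ay": 0,"az": 0,"claw": 1},
    {"x": 0,"y": 0,"z": -0.3,"ax": 0,"ay": 0,"az": 0,"claw": 1},
    {"x": 0,"y": 0,"z": 0,"ax": 0,"ay": 0,"az": 0,"claw": 1}
  ]
}}

```text
clock: 10.75
tcp_pos: [0.515, 0.1898, 0.1515]
orientation: [-0.002, -0.11, 0.994, -0.0]
wrist_force: [-1.6, 0.2, -5.9]
finger_gap: 0.0168
```

Request:
{"name": "servo_tool", "arguments": {
  "increments": [
    {"x": 0,"y": 0,"z": -0.1,"ax": 0,"ay": 0,"az": 0,"claw": 1},
    {"x": 0,"y": 0,"z": -0.1,"ax": 0,"ay": 0,"az": 0,"claw": 1},
    {"x": 0,"y": 0,"z": 0,"ax": 0,"ay": 0,"az": 0,"claw": 1},
    {"x": 0,"y": 0,"z": 0,"ax": 0,"ay": 0,"az": 0,"claw": 1}
  ]
}}

```text
clock: 11.15
tcp_pos: [0.5164, 0.1901, 0.1486]
orientation: [0.0, -0.11, 0.994, 0.0]
wrist_force: [0.1, 0.6, -5.7]
finger_gap: 0.0169
```

Request:
{"name": "servo_tool", "arguments": {
  "increments": [
    {"x": 0,"y": 0,"z": -0.06,"ax": 0,"ay": 0,"az": 0,"claw": 1},
    {"x": 0,"y": 0,"z": 0,"ax": 0,"ay": 0,"az": 0,"claw": 1},
    {"x": 0,"y": 0,"z": 0,"ax": 0,"ay": 0,"az": 0,"claw": 1}
  ]
}}

```text
clock: 11.45
tcp_pos: [0.5165, 0.1902, 0.1478]
orientation: [0.001, -0.11, 0.994, 0.0]
wrist_force: [-2.3, -0.1, 3.0]
finger_gap: 0.0166
```

The can touched down at exactly the expected height. I release and back off.

Request:
{"name": "servo_tool", "arguments": {
  "increments": [
    {"x": 0,"y": 0,"z": 0,"ax": 0,"ay": 0,"az": 0,"claw": 0},
    {"x": 0,"y": 0,"z": 0,"ax": 0,"ay": 0,"az": 0,"claw": 0},
    {"x": 0,"y": 0,"z": 0,"ax": 0,"ay": 0,"az": 0,"claw": 0},
    {"x": 0,"y": 0,"z": 0,"ax": 0,"ay": 0,"az": 0,"claw": 0},
    {"x": 0,"y": 0,"z": 0,"ax": 0,"ay": 0,"az": 0,"claw": 0}
  ]
}}

```text
clock: 11.95
tcp_pos: [0.5164, 0.1901, 0.1468]
orientation: [0.0, -0.11, 0.994, 0.0]
wrist_force: [-0.6, 0.2, -0.4]
finger_gap: 0.0854
```

Request:
{"name": "servo_tool", "arguments": {
  "increments": [
    {"x": 0,"y": 0,"z": 0.5,"ax": 0,"ay": 0,"az": 0,"claw": 0},
    {"x": 0,"y": 0,"z": 1,"ax": 0,"ay": 0,"az": 0,"claw": 0},
    {"x": 0,"y": 0,"z": 1,"ax": 0,"ay": 0,"az": 0,"claw": 0},
    {"x": 0,"y": 0,"z": 1,"ax": 0,"ay": 0,"az": 0,"claw": 0},
    {"x": 0,"y": 0,"z": 1,"ax": 0,"ay": 0,"az": 0,"claw": 0}
  ]
}}

```text
clock: 12.45
tcp_pos: [0.5163, 0.1901, 0.2614]
orientation: [0.0, -0.11, 0.994, 0.0]
wrist_force: [0.2, -0.0, 0.6]
finger_gap: 0.0854
```

Request:
{"name": "servo_tool", "arguments": {
  "increments": [
    {"x": 0,"y": 0,"z": 1,"ax": 0,"ay": 0,"az": 0,"claw": 0},
    {"x": 0,"y": 0,"z": 1,"ax": 0,"ay": 0,"az": 0,"claw": 0},
    {"x": 0,"y": 0,"z": 1,"ax": 0,"ay": 0,"az": 0,"claw": 0},
    {"x": 0,"y": 0,"z": 0,"ax": 0,"ay": 0,"az": 0,"claw": 0}
  ]
}}

```text
clock: 12.85
tcp_pos: [0.5175, 0.1904, 0.3391]
orientation: [0.004, -0.11, 0.994, 0.0]
wrist_force: [-0.2, 0.5, 0.3]
finger_gap: 0.0853
```

```bash
python3 - <<'E'
from h import *
im,c=snap('wrist','w7.png');im,c=snap('scene','s7.png');im,c=snap('side','d7.png');s=env.get_state();print(s['tcp_pos'],s['orientation'],s['clock'],s['joint_pos'])
for n,(x,y,w,h,k) in dict(s7=(310,250,100,100,4),d7=(245,155,95,105,4),w7=(235,130,120,190,3.1)).items():
    im=cv2.imread(f'pics/{n}.png')[y:y+h,x:x+w]
    cv2.imwrite(f'pics/c_{n}.png',cv2.resize(cv2.convertScaleAbs(im,alpha=1.8),None,fx=k,fy=k,interpolation=cv2.INTER_CUBIC)[:600,:800])
cv2.imwrite('pics/c9.png',np.hstack([cv2.imread('pics/c_s7.png'),cv2.imread('pics/c_d7.png')[:400]]))
E
```

```text
[0.51612506 0.19004816 0.33432037] [ 4.51390100e-05 -1.09558172e-01  9.93980384e-01  3.82748600e-05] 13.0 [ 2.06807698e-01  2.56433713e-01  1.77834209e-01  1.49209955e+00
  6.74437953e-05 -1.27493693e-02]
```

View pics/w7.png

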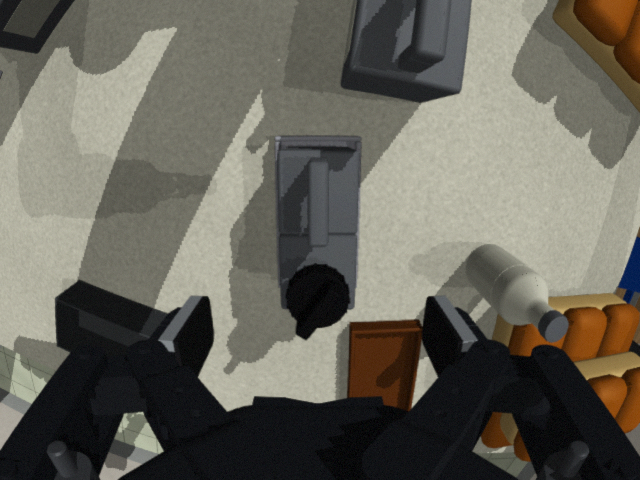

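View pics/c9.png

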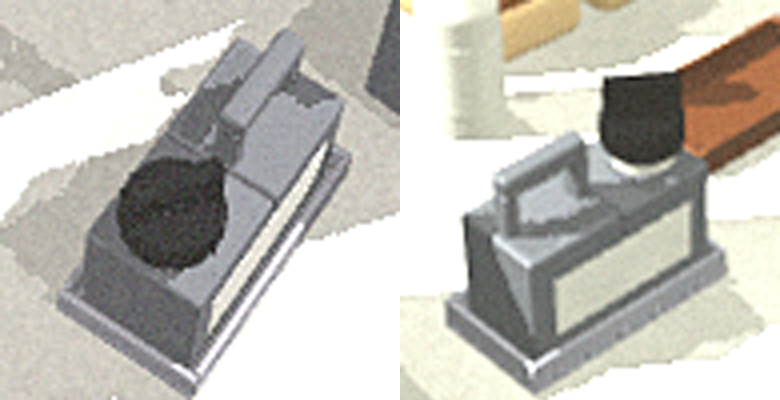

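View pics/c_w7.png

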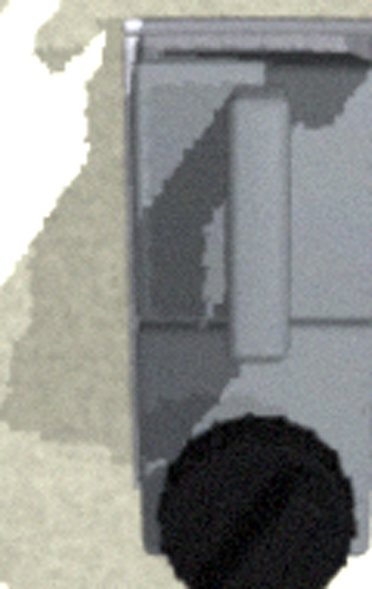

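The can sits flat in the cradle: the wrist view shows the body inside the rim at (278–360, 137–305), the cap at (318,295) and the bar pointing to (303,335). Next I move above the cap and turn the jaws across its bar.

Request:
{"name": "servo_tool", "arguments": {
  "increments": [
    {"x": 0.7,"y": 0.15,"z": 0,"ax": 0,"ay": 0,"az": -1,"claw": 0},
    {"x": 0.7,"y": 0.15,"z": 0,"ax": 0,"ay": 0,"az": -1,"claw": 0},
    {"x": 0.7,"y": 0.15,"z": 0,"ax": 0,"ay": 0,"az": -1,"claw": 0},
    {"x": 0.7,"y": 0.15,"z": 0,"ax": 0,"ay": 0,"az": -1,"claw": 0},
    {"x": 0.6,"y": 0.15,"z": 0,"ax": 0,"ay": 0,"az": -0.8,"claw": 0}
  ]
}}

```text
clock: 13.5
tcp_pos: [0.6015, 0.2089, 0.3326]
orientation: [-0.001, 0.226, 0.974, -0.001]
wrist_force: [0.6, 1.1, -0.8]
finger_gap: 0.0857
```

Request:
{"name": "servo_tool", "arguments": {
  "increments": [
    {"x": 0,"y": 0,"z": -0.5,"ax": 0,"ay": 0,"az": 0,"claw": 0},
    {"x": 0,"y": 0,"z": 0,"ax": 0,"ay": 0,"az": 0,"claw": 0},
    {"x": 0,"y": 0,"z": 0,"ax": 0,"ay": 0,"az": 0,"claw": 0},
    {"x": 0,"y": 0,"z": 0,"ax": 0,"ay": 0,"az": 0,"claw": 0}
  ]
}}

```text
clock: 13.9
tcp_pos: [0.6009, 0.2088, 0.322]
orientation: [-0.0, 0.223, 0.975, -0.0]
wrist_force: [-0.8, -0.3, -0.4]
finger_gap: 0.0851
```

```bash
python3 - <<'E'
from h import *
s=env.get_state();im,c=snap('wrist','w8.png');print(s['tcp_pos'],s['orientation'],s['clock'],s['joint_pos'])
q=s['orientation'];print('yaw',2*np.arctan2(q[2],q[1])-np.pi/2)
im=cv2.imread('pics/w8.png')[180:330,240:400]
cv2.imwrite('pics/c_w8.png',cv2.resize(cv2.convertScaleAbs(im,alpha=3.),None,fx=4,fy=4,interpolation=cv2.INTER_CUBIC))
E
```

```text
[0.60085067 0.20879059 0.32200778] [-1.44318850e-04  2.23304379e-01  9.74748754e-01 -2.89857466e-05] 13.9 [2.08306061e-01 4.38518897e-01 4.07972936e-01 1.54053666e+00
 6.86355960e-05 6.58712340e-01]
yaw 1.1203900381973106
```

View pics/w8.png

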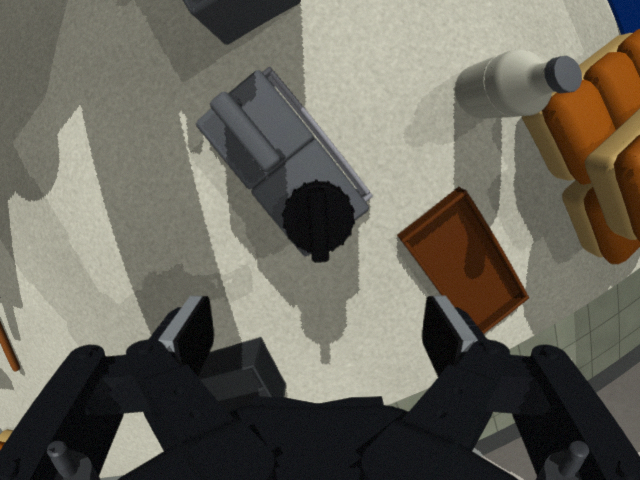

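View pics/c_w8.png

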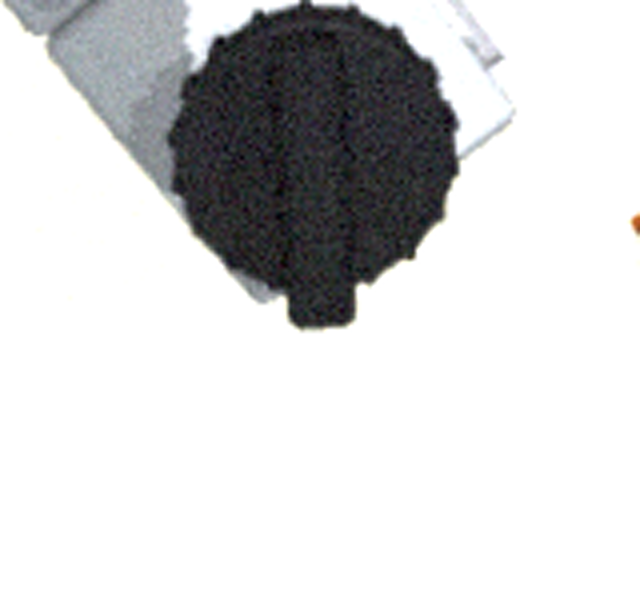

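```bash
python3 - <<'E'
from h import *
np.set_printoptions(precision=4,suppress=True)
w=S('w8.png');w7=S('w7.png');a=S('s7.png');b=S('d7.png')
P=lambda u,v:(240+u/4,180+v/4)
e1=onz(w,P(311,30),.174,True);e2=onz(w,P(322,327),.174,True);print(e1,e2,np.linalg.norm(e1-e2),(e1+e2)/2,np.arctan2(*(e2-e1)[[1,0]]))
print('disc r',onz(w,P(316,150),.144,True),[np.linalg.norm(onz(w,P(170,150),z,True)-onz(w,P(460,150),z,True)) for z in(.144,.13)])
# disc masks in w7 and w8 etc
# triangulate outer bar end: w7 full px (303,335)
print('bar end tri',tri([ray(w['K'],w['T'],P(322,327),True),ray(w7['K'],w7['T'],(303,336),True)]))
# body corner measure yaw in w7: handle bar
R=lambda u,v:onz(w7,(235+u/3.1,130+v/3.1),.156,True)
h=[R(230,95),R(292,95),R(288,357),R(233,357)];d=h[2]+h[3]-h[0]-h[1];print('handle',sum(h)/4,np.arctan2(d[1],d[0]))
E
```

```text
[0.5737 0.2208 0.174 ] [0.6272 0.1973 0.174 ] 0.05840139452873672 [0.6005 0.209  0.174 ] -0.41376576924897035
disc r [0.6009 0.2088 0.144 ] [np.float64(0.06103004492477552), np.float64(0.06383711439050663)]
bar end tri (array([0.6261, 0.1983, 0.1745]), np.float64(0.001279193755061264))
handle [0.5076 0.1879 0.156 ] 0.21832383313090034
```

Request:
{"name": "servo_tool", "arguments": {
  "increments": [
    {"x": 0,"y": 0,"z": -1,"ax": 0,"ay": 0,"az": 0.26,"claw": 0},
    {"x": 0,"y": 0,"z": -1,"ax": 0,"ay": 0,"az": 0,"claw": 0},
    {"x": 0,"y": 0,"z": -1,"ax": 0,"ay": 0,"az": 0,"claw": 0},
    {"x": 0,"y": 0,"z": -1,"ax": 0,"ay": 0,"az": 0,"claw": 0},
    {"x": 0,"y": 0,"z": 0,"ax": 0,"ay": 0,"az": 0,"claw": 0}
  ]
}}

```text
clock: 14.45
tcp_pos: [0.5991, 0.2084, 0.2187]
orientation: [-0.003, 0.206, 0.979, -0.001]
wrist_force: [-0.5, 0.3, 0.5]
finger_gap: 0.0854
```

```bash
python3 - <<'E'
from h import *
s=env.get_state();im,c=snap('wrist','w9.png');print(s['tcp_pos'],s['orientation'],s['clock'],s['wrist_force'])
cv2.imwrite('pics/c_w9.png',cv2.convertScaleAbs(cv2.imread('pics/w9.png'),alpha=2.))
E
```

```text
[0.59906945 0.20839249 0.21866197] [-0.00275958  0.20563699  0.97862375 -0.00117314] 14.45 [-0.54094261  0.34250942  0.51306381]
```

View pics/c_w9.png

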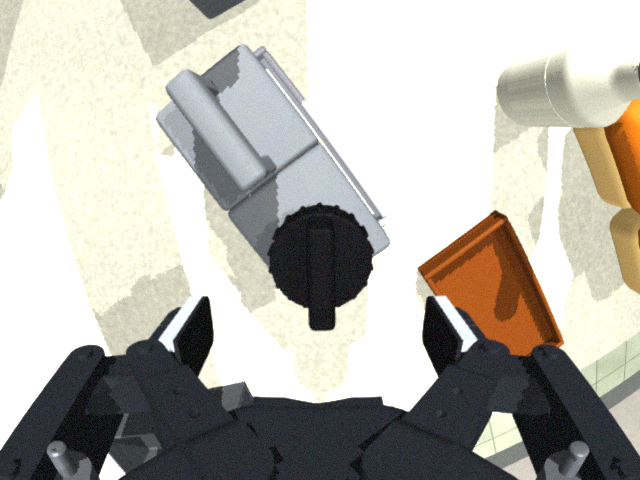

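The bar stands square and centred between the fingers at about (320,275). I descend, close gently, then press.

Request:
{"name": "servo_tool", "arguments": {
  "increments": [
    {"x": 0,"y": 0,"z": -0.8,"ax": 0,"ay": 0,"az": 0,"claw": 0},
    {"x": 0,"y": 0,"z": -0.8,"ax": 0,"ay": 0,"az": 0,"claw": 0},
    {"x": 0,"y": 0,"z": -0.6,"ax": 0,"ay": 0,"az": 0,"claw": 0},
    {"x": 0,"y": 0,"z": 0,"ax": 0,"ay": 0,"az": 0,"claw": 0},
    {"x": 0,"y": 0,"z": 0,"ax": 0,"ay": 0,"az": 0,"claw": 0}
  ]
}}

```text
clock: 15.0
tcp_pos: [0.602, 0.209, 0.1687]
orientation: [0.001, 0.206, 0.979, 0.0]
wrist_force: [-0.0, -0.3, -0.6]
finger_gap: 0.0855
```

Request:
{"name": "servo_tool", "arguments": {
  "increments": [
    {"x": 0,"y": 0,"z": 0,"ax": 0,"ay": 0,"az": 0,"claw": 1},
    {"x": 0,"y": 0,"z": 0,"ax": 0,"ay": 0,"az": 0,"claw": 1},
    {"x": 0,"y": 0,"z": 0,"ax": 0,"ay": 0,"az": 0,"claw": 1},
    {"x": 0,"y": 0,"z": 0,"ax": 0,"ay": 0,"az": 0,"claw": 1},
    {"x": 0,"y": 0,"z": 0,"ax": 0,"ay": 0,"az": 0,"claw": 1}
  ],
  "newtons": 60
}}

```text
clock: 15.5
tcp_pos: [0.6014, 0.2089, 0.1671]
orientation: [0.0, 0.206, 0.979, 0.0]
wrist_force: [0.7, 1.0, 6.0]
finger_gap: 0.013
```

Request:
{"name": "servo_tool", "arguments": {
  "increments": [
    {"x": 0,"y": 0,"z": 0,"ax": 0,"ay": 0,"az": 0,"claw": 1},
    {"x": 0,"y": 0,"z": 0,"ax": 0,"ay": 0,"az": 0,"claw": 1},
    {"x": 0,"y": 0,"z": 0,"ax": 0,"ay": 0,"az": 0,"claw": 1}
  ]
}}

```text
clock: 15.8
tcp_pos: [0.6014, 0.209, 0.1671]
orientation: [0.0, 0.206, 0.979, 0.0]
wrist_force: [-0.7, -0.7, 2.7]
finger_gap: 0.0123
```

Request:
{"name": "servo_tool", "arguments": {
  "increments": [
    {"x": 0,"y": 0,"z": -0.1,"ax": 0,"ay": 0,"az": 0,"claw": 1},
    {"x": 0,"y": 0,"z": -0.1,"ax": 0,"ay": 0,"az": 0,"claw": 1},
    {"x": 0,"y": 0,"z": 0,"ax": 0,"ay": 0,"az": 0,"claw": 1},
    {"x": 0,"y": 0,"z": 0,"ax": 0,"ay": 0,"az": 0,"claw": 1}
  ]
}}

```text
clock: 16.2
tcp_pos: [0.6015, 0.209, 0.1634]
orientation: [0.001, 0.206, 0.979, 0.0]
wrist_force: [-2.1, -0.4, 9.3]
finger_gap: 0.0128
```

Request:
{"name": "servo_tool", "arguments": {
  "increments": [
    {"x": 0,"y": 0,"z": -0.1,"ax": 0,"ay": 0,"az": 0,"claw": 1},
    {"x": 0,"y": 0,"z": 0,"ax": 0,"ay": 0,"az": 0,"claw": 1},
    {"x": 0,"y": 0,"z": 0,"ax": 0,"ay": 0,"az": 0,"claw": 1}
  ]
}}

```text
clock: 16.5
tcp_pos: [0.6015, 0.209, 0.161]
orientation: [0.001, 0.206, 0.979, 0.0]
wrist_force: [-3.4, 0.2, 10.4]
finger_gap: 0.0129
```

Request:
{"name": "servo_tool", "arguments": {
  "increments": [
    {"x": 0,"y": 0,"z": -0.1,"ax": 0,"ay": 0,"az": 0,"claw": 1},
    {"x": 0,"y": 0,"z": 0,"ax": 0,"ay": 0,"az": 0,"claw": 1},
    {"x": 0,"y": 0,"z": 0,"ax": 0,"ay": 0,"az": 0,"claw": 1}
  ]
}}

```text
clock: 16.8
tcp_pos: [0.6015, 0.209, 0.1587]
orientation: [0.001, 0.206, 0.979, 0.0]
wrist_force: [-2.7, 0.1, 10.4]
finger_gap: 0.0127
```

Request:
{"name": "servo_tool", "arguments": {
  "increments": [
    {"x": 0,"y": 0,"z": -0.06,"ax": 0,"ay": 0,"az": 0,"claw": 1},
    {"x": 0,"y": 0,"z": 0,"ax": 0,"ay": 0,"az": 0,"claw": 1},
    {"x": 0,"y": 0,"z": 0,"ax": 0,"ay": 0,"az": 0,"claw": 1}
  ]
}}

```text
clock: 17.1
tcp_pos: [0.6015, 0.209, 0.1576]
orientation: [0.001, 0.206, 0.979, 0.001]
wrist_force: [-3.7, -0.7, 12.8]
finger_gap: 0.0128
```

Request:
{"name": "servo_tool", "arguments": {
  "increments": [
    {"x": 0,"y": 0,"z": -0.05,"ax": 0,"ay": 0,"az": 0,"claw": 1},
    {"x": 0,"y": 0,"z": 0,"ax": 0,"ay": 0,"az": 0,"claw": 1},
    {"x": 0,"y": 0,"z": 0,"ax": 0,"ay": 0,"az": 0,"claw": 1}
  ]
}}

```text
clock: 17.4
tcp_pos: [0.6015, 0.209, 0.1576]
orientation: [0.002, 0.206, 0.979, 0.001]
wrist_force: [-5.8, -0.0, 17.8]
finger_gap: 0.013
```

```bash
python3 - <<'E'
from h import *
snap('side','d10.png');s=env.get_state();print(s['wrist_force'],s['ft_torque'],s['tcp_pos']);snap('scene','s10.png')
o=[cv2.resize(cv2.convertScaleAbs(cv2.imread(f'pics/{n}.png')[y:y+90,x:x+90],alpha=1.5),None,fx=4,fy=4,interpolation=cv2.INTER_CUBIC) for n,x,y in(('s10',310,250),('d10',250,155))]
cv2.imwrite('pics/c10.png',np.hstack(o))
E
```

```text
[-5.40466746 -1.49893621 18.05381171] [-0.23900538  1.34362281  0.05585024] [0.60152458 0.20898292 0.15759193]
```

View pics/c10.png

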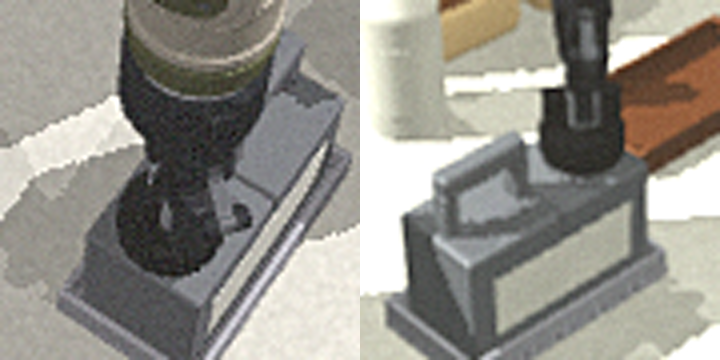

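The cap is fully down: hard stop at z 0.1576 with 18 N. I turn anticlockwise while holding it down.

Request:
{"name": "servo_tool", "arguments": {
  "increments": [
    {"x": 0,"y": 0,"z": 0,"ax": 0,"ay": 0,"az": 0.5,"claw": 1},
    {"x": 0,"y": 0,"z": 0,"ax": 0,"ay": 0,"az": 0.5,"claw": 1},
    {"x": 0,"y": 0,"z": 0,"ax": 0,"ay": 0,"az": 0.5,"claw": 1},
    {"x": 0,"y": 0,"z": 0,"ax": 0,"ay": 0,"az": 0,"claw": 1}
  ]
}}

```text
clock: 17.9
tcp_pos: [0.6015, 0.209, 0.1576]
orientation: [0.002, 0.101, 0.995, 0.001]
wrist_force: [-4.6, -1.1, 18.1]
finger_gap: 0.0125
```

```bash
python3 - <<'E'
from h import *
s=env.get_state();q=s['orientation'];print(s['wrist_force'],s['ft_torque'],s['tcp_pos'],2*np.arctan2(q[2],q[1])-np.pi/2)
E
```

```text
[-4.61611393 -1.06153498 18.104994  ] [-0.2028835   1.28309374  0.02388675] [0.60153711 0.20900179 0.15758201] 1.3676417964913554
```

Request:
{"name": "servo_tool", "arguments": {
  "increments": [
    {"x": 0,"y": 0,"z": 0,"ax": 0,"ay": 0,"az": 0.5,"claw": 1},
    {"x": 0,"y": 0,"z": 0,"ax": 0,"ay": 0,"az": 0.5,"claw": 1},
    {"x": 0,"y": 0,"z": 0,"ax": 0,"ay": 0,"az": 0,"claw": 1}
  ]
}}

```text
clock: 18.2
tcp_pos: [0.6016, 0.209, 0.1576]
orientation: [0.002, 0.032, 0.999, 0.0]
wrist_force: [-5.6, -1.1, 18.2]
finger_gap: 0.0126
```

```bash
python3 - <<'E'
from h import *
s=env.get_state();q=s['orientation'];print(s['wrist_force'],s['ft_torque'],s['tcp_pos'],2*np.arctan2(q[2],q[1])-np.pi/2)
E
```

```text
[-5.58760024 -1.14520816 18.17125246] [-0.23239834  1.27512062  0.05647139] [0.60155196 0.20899864 0.1576274 ] 1.507247004387
```

Request:
{"name": "servo_tool", "arguments": {
  "increments": [
    {"x": 0,"y": 0,"z": 0,"ax": 0,"ay": 0,"az": 0.5,"claw": 1},
    {"x": 0,"y": 0,"z": 0,"ax": 0,"ay": 0,"az": 0.5,"claw": 1},
    {"x": 0,"y": 0,"z": 0,"ax": 0,"ay": 0,"az": 0.5,"claw": 1},
    {"x": 0,"y": 0,"z": 0,"ax": 0,"ay": 0,"az": 0.5,"claw": 1},
    {"x": 0,"y": 0,"z": 0,"ax": 0,"ay": 0,"az": 0.5,"claw": 1}
  ]
}}

```text
clock: 18.7
tcp_pos: [0.6016, 0.209, 0.1576]
orientation: [0.002, -0.143, 0.99, 0.0]
wrist_force: [-5.0, -0.4, 18.4]
finger_gap: 0.013
```

Request:
{"name": "servo_tool", "arguments": {
  "increments": [
    {"x": 0,"y": 0,"z": 0,"ax": 0,"ay": 0,"az": 0.5,"claw": 1},
    {"x": 0,"y": 0,"z": 0,"ax": 0,"ay": 0,"az": 0.5,"claw": 1},
    {"x": 0,"y": 0,"z": 0,"ax": 0,"ay": 0,"az": 0.5,"claw": 1},
    {"x": 0,"y": 0,"z": 0,"ax": 0,"ay": 0,"az": 0.5,"claw": 1},
    {"x": 0,"y": 0,"z": 0,"ax": 0,"ay": 0,"az": 0.5,"claw": 1}
  ]
}}

```text
clock: 19.2
tcp_pos: [0.6015, 0.209, 0.1576]
orientation: [0.002, -0.313, 0.95, -0.0]
wrist_force: [-5.2, -1.1, 18.5]
finger_gap: 0.0132
```

```bash
python3 - <<'E'
from h import *
s=env.get_state();q=s['orientation'];print(s['wrist_force'],s['ft_torque'],s['tcp_pos'],2*np.arctan2(q[2],q[1])-np.pi/2)
E
```

```text
[-5.24151487 -1.0680134  18.46998426] [-0.21743949  1.30238379 -0.02082363] [0.60153984 0.20901993 0.15760977] 2.2065904890458006
```

Request:
{"name": "servo_tool", "arguments": {
  "increments": [
    {"x": 0,"y": 0,"z": 0,"ax": 0,"ay": 0,"az": 0.5,"claw": 1},
    {"x": 0,"y": 0,"z": 0,"ax": 0,"ay": 0,"az": 0.5,"claw": 1},
    {"x": 0,"y": 0,"z": 0,"ax": 0,"ay": 0,"az": 0.4,"claw": 1},
    {"x": 0,"y": 0,"z": 0,"ax": 0,"ay": 0,"az": 0.4,"claw": 1},
    {"x": 0,"y": 0,"z": 0,"ax": 0,"ay": 0,"az": 0,"claw": 1}
  ]
}}

```text
clock: 19.7
tcp_pos: [0.6015, 0.209, 0.1576]
orientation: [0.002, -0.428, 0.904, -0.0]
wrist_force: [-6.1, -1.0, 18.1]
finger_gap: 0.013
```

```bash
python3 - <<'E'
from h import *
s=env.get_state();q=s['orientation'];print(s['wrist_force'],s['ft_torque'],s['tcp_pos'],2*np.arctan2(q[2],q[1])-np.pi/2)
E
```

```text
[-6.14400119 -0.96369688 18.13056884] [-0.22439132  1.32792888 -0.03343854] [0.60153331 0.20904158 0.15758798] 2.4564201275170197
```

Turned to about 1.37 rad with no end torque. I let the cap rise while held, then release it.

Request:
{"name": "servo_tool", "arguments": {
  "increments": [
    {"x": 0,"y": 0,"z": 0.2,"ax": 0,"ay": 0,"az": 0,"claw": 1},
    {"x": 0,"y": 0,"z": 0.2,"ax": 0,"ay": 0,"az": 0,"claw": 1},
    {"x": 0,"y": 0,"z": 0.2,"ax": 0,"ay": 0,"az": 0,"claw": 1},
    {"x": 0,"y": 0,"z": 0,"ax": 0,"ay": 0,"az": 0,"claw": 1}
  ]
}}

```text
clock: 20.1
tcp_pos: [0.6015, 0.2089, 0.1711]
orientation: [0.001, -0.428, 0.904, -0.0]
wrist_force: [-1.3, -0.3, 6.8]
finger_gap: 0.0127
```

Request:
{"name": "servo_tool", "arguments": {
  "increments": [
    {"x": 0,"y": 0,"z": 0,"ax": 0,"ay": 0,"az": 0,"claw": 0},
    {"x": 0,"y": 0,"z": 0,"ax": 0,"ay": 0,"az": 0,"claw": 0},
    {"x": 0,"y": 0,"z": 0,"ax": 0,"ay": 0,"az": 0,"claw": 0},
    {"x": 0,"y": 0,"z": 0,"ax": 0,"ay": 0,"az": 0,"claw": 0},
    {"x": 0,"y": 0,"z": 0.5,"ax": 0,"ay": 0,"az": 0,"claw": 0}
  ]
}}

```text
clock: 20.6
tcp_pos: [0.5997, 0.2085, 0.1795]
orientation: [-0.002, -0.428, 0.904, 0.001]
wrist_force: [0.0, 0.5, 0.9]
finger_gap: 0.0837
```

Request:
{"name": "servo_tool", "arguments": {
  "increments": [
    {"x": 0,"y": 0,"z": 1,"ax": 0,"ay": 0,"az": 0,"claw": 0},
    {"x": 0,"y": 0,"z": 1,"ax": 0,"ay": 0,"az": 0,"claw": 0},
    {"x": 0,"y": 0,"z": 1,"ax": 0,"ay": 0,"az": 0,"claw": 0},
    {"x": 0,"y": 0,"z": 1,"ax": 0,"ay": 0,"az": 0,"claw": 0},
    {"x": 0,"y": 0,"z": 0,"ax": 0,"ay": 0,"az": 0,"claw": 0}
  ]
}}

```text
clock: 21.1
tcp_pos: [0.6028, 0.2092, 0.2865]
orientation: [0.004, -0.428, 0.904, -0.001]
wrist_force: [-0.6, 0.4, -0.1]
finger_gap: 0.0857
```

```bash
python3 - <<'E'
from h import *
s=env.get_state();im,c=snap('wrist','w11.png');print(s['tcp_pos'],s['clock'],s['wrist_force'])
snap('scene','s11.png');snap('side','d11.png')
o=[cv2.resize(cv2.convertScaleAbs(cv2.imread(f'pics/{n}.png')[y:y+90,x:x+100],alpha=1.7),None,fx=4,fy=4,interpolation=cv2.INTER_CUBIC) for n,x,y in(('s11',310,250),('d11',250,155))]
cv2.imwrite('pics/c11.png',np.hstack(o))
cv2.imwrite('pics/c_w11.png',cv2.convertScaleAbs(cv2.imread('pics/w11.png'),alpha=2.))
E
```

```text
[0.60277595 0.20919614 0.28651168] 21.1 [-0.55636832  0.37567387 -0.14500954]
```

View pics/c_w11.png

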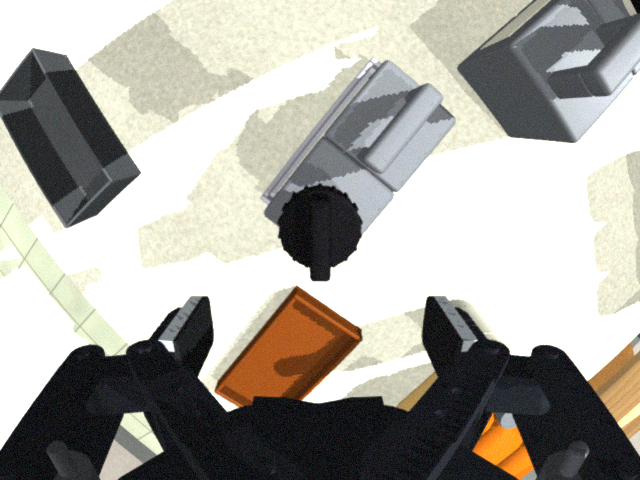

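View pics/c11.png

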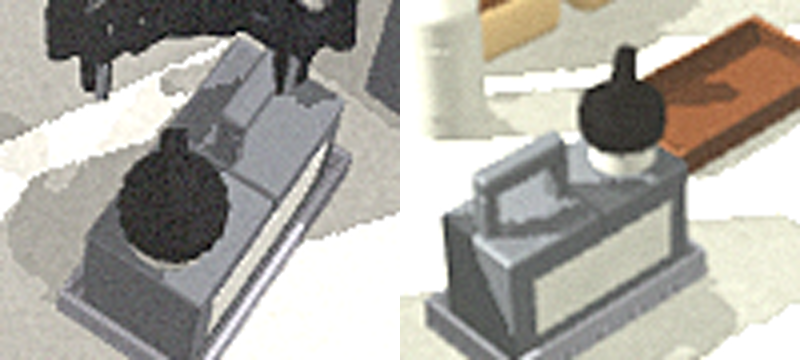

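```bash
python3 - <<'E'
from h import *
np.set_printoptions(precision=4,suppress=True)
w=S('w11.png');a=S('s11.png');b=S('d11.png')
g=cv2.cvtColor(cv2.imread('pics/w11.png'),cv2.COLOR_BGR2GRAY)
for r in(225,230):
    xs=np.where(g[r,260:380]<38)[0]+260; 
    for z in(.144,.154):print(r,xs.min(),xs.max(),z,np.linalg.norm(onz(w,(xs.min()-.5,r),z,True)-onz(w,(xs.max()+.5,r),z,True)))
e1=onz(w,(320,193),.184,True);e2=onz(w,(320,280),.184,True);print(e1,e2,(e1+e2)/2,np.linalg.norm(e1-e2),np.arctan2(*(e1-e2)[[1,0]]))
# cap disc underside front rim/neck: bar near-side end top in scene & side
print('bar mid-top tri',tri([ray(w['K'],w['T'],(320,280),True),ray(b['K'],b['T'],(250+(626-400)/4,155+47/4))]))
print('bar far top tri',tri([ray(w['K'],w['T'],(320,193),True),ray(a['K'],a['T'],(310+175/4,250+128/4))]), tri([ray(w['K'],w['T'],(320,280),True),ray(a['K'],a['T'],(310+175/4,250+128/4))]))
d=lambda n0,n1,box:np.abs(cv2.imread(n0).astype(int)-cv2.imread(n1))[box[1]:box[3],box[0]:box[2]].mean()
print('tin',d('pics/scene0.png','pics/s11.png',(185,245,270,340)),'spray',d('pics/side0.png','pics/d11.png',(240,125,280,200)),'scraper',d('pics/scene0.png','pics/s11.png',(185,150,240,190)))
E
```

```text
225 279 360 0.144 0.06133823679458364
225 279 360 0.154 0.059053469120471984
230 280 359 0.144 0.06004928613750305
230 280 359 0.154 0.057812530159663096
[0.5814 0.1828 0.184 ] [0.6182 0.2278 0.184 ] [0.5998 0.2053 0.184 ] 0.058203826601656974 -2.2558697111905195
bar mid-top tri (array([0.6184, 0.2286, 0.1821]), np.float64(0.0003947689450923055))
bar far top tri (array([0.5816, 0.1848, 0.1747]), np.float64(0.0011789075600336044)) (array([0.6061, 0.2089, 0.2365]), np.float64(0.002510541272103757))
tin 11.814406604747163 spray 9.178444444444445 scraper 3.82
```

Request:
{"name": "servo_tool", "arguments": {
  "increments": [
    {"x": -0.5,"y": 0,"z": 1,"ax": 0,"ay": 0,"az": 0,"claw": 0},
    {"x": -0.5,"y": 0,"z": 0.5,"ax": 0,"ay": 0,"az": 0,"claw": 0},
    {"x": 0,"y": 0,"z": 0,"ax": 0,"ay": 0,"az": 0,"claw": 0},
    {"x": 0,"y": 0,"z": 0,"ax": 0,"ay": 0,"az": 0,"claw": 0},
    {"x": 0,"y": 0,"z": 0,"ax": 0,"ay": 0,"az": 0,"claw": 0}
  ]
}}

```text
clock: 21.75
tcp_pos: [0.5761, 0.2088, 0.3179]
orientation: [-0.001, -0.428, 0.904, 0.0]
wrist_force: [0.1, -1.2, -0.7]
finger_gap: 0.0855
```

```bash
python3 - <<'E'
from h import *
snap('wrist','w12.png');snap('scene','s12.png');snap('side','d12.png');print(env.get_state()['clock'])
r=lambda n,x,y,w,h,k:cv2.resize(cv2.convertScaleAbs(cv2.imread(f'pics/{n}.png')[y:y+h,x:x+w],alpha=1.5),(w*k,h*k),interpolation=cv2.INTER_CUBIC)
cv2.imwrite('pics/c12.png',np.vstack([np.hstack([r('scene0',175,145,130,200,2),r('side0',235,125,50,200,2),r('side0',365,200,80,200,2)])[:300],np.hstack([r('s12',175,145,130,200,2),r('d12',235,125,50,200,2),r('d12',365,200,80,200,2)])[:300]]))
cv2.imwrite('pics/c13.png',np.hstack([r('w12',250,150,130,140,4)[:,:400],r('d12',290,155,50,70,8)]))
E
```

```text
21.9
```

View pics/c12.png

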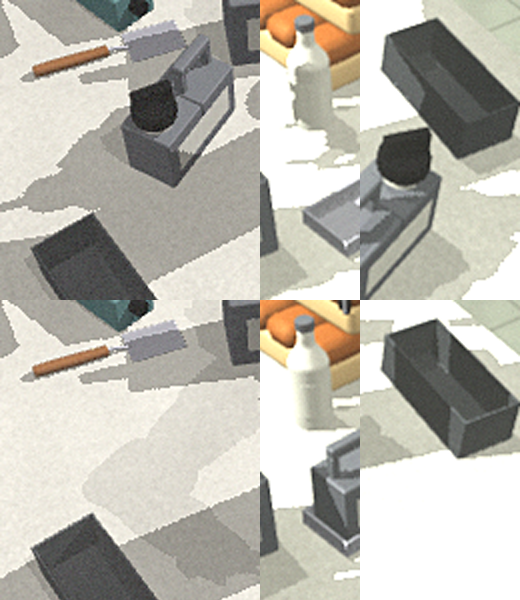

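View pics/c13.png

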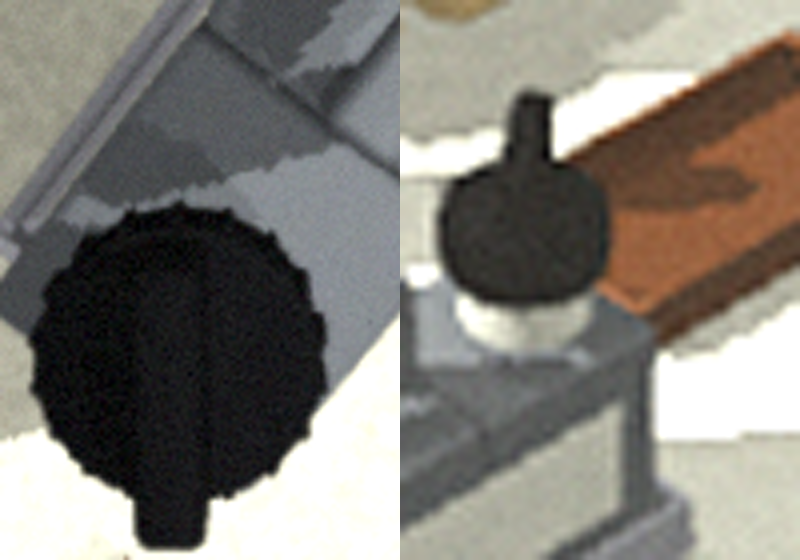

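The bystanders look unmoved, the cap stands high on its white neck, and the fingers are clear of everything. I hand in.

```bash
python3 -c "
from workcell import env
print(env.hand_in())"
```

```text
the job is handed in; nothing more can be done
None
```

I carried the smallest grey can by its handle into the steel cradle and let go. I then pushed its cap fully down, turned it anticlockwise to about 1.37 of 1.4 rad, let it pop up and handed in at 21.9 s.

**Can placement:** With the can just above the cradle, three views put it within about 2 mm of centre. It touched down at the expected height. Afterwards the handle lay along the cradle's axis to within 0.001 rad. I did not measure the can's position again at the end, but the last views show it flat inside the rim.

**Cap turn:** The cap met its hard stop about 9.5 mm down, at about 18 N. Torque about the turning axis stayed below 0.06 N m at every reading. The last wrist view put the bar at 1.37 rad.

**Pop-up height:** The checks disagreed somewhat. Wrist plus side view gave the bar's top at 0.182 m (0.184 expected when popped up, 0.174 when locked). Wrist plus scene view gave 0.175 m at the other end, from a picture taken while the arm was still settling. The settled side view shows about 5.5 pixels of white neck. That fits a popped-up cap; a locked one would show about 3.

**Bystanders and arm:** The tin, spray and scraper look unmoved in before-and-after crops. The pixel difference over the tin was not small, which I put down to changed shadows. The gripper was well above everything at hand-in.

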